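# Stopper the flasks under the ratchet-clamped keeper

## Robot

A 7-joint arm with a two-finger parallel gripper is mounted at the origin on the work surface. World frame = base frame: x ahead of the robot, y to its left, z up, the work surface at z = 0. Lengths are in m, angles in rad, forces in N, time in s.
With the tool pointing down it reaches from about 0.4 to 0.85 m from the base axis. Payload 10.4 kg.
Tool frame: the origin (TCP) lies midway between the tips of the shut fingers; the grasp point (between the pads) lies 19 mm behind it; z points along the fingers, y is the line along which they close (so a half turn about z gives the same grasp; the last joint's range is limited). The gripper opens to 87 mm and grips with 3 to 60 N. Pads are 19 mm wide; open, the fingers measure 117 mm over their backs; the gripper's body (75 mm by 190 mm) begins 51 mm behind the grasp point.
Start: joints at [1.25, 0.332, -0.065, 1.46, 0.022, 1.35, -0.088], TCP at [0.183, -0.598, 0.223] pointing down, gripper open.
Joint ranges: [-2.6, 2.6], [-0.5, 2.12], [-1.47, 1.34], [0.16, 2.42], [-1.27, 4.41], [0.06, 2.06], [-2.6, 2.6]. Speed limits (rad/s): [2.22, 2.22, 2.79, 2.79, 3.14, 3.14, 3.14].

## Interface

Orientations are given as a unit quaternion [x, y, z, w].
In Python, from bench import r gives the robot as it stands.
- The arm moves only by the tool move_arm, never from a script. Its argument "targets" is a list of rows, each a list of 3 entries, a list of its own where there are three numbers: the shift along the tool's x, y, z in cm, then the turn, a rotation vector about the tool's x, y, z in rad, then the opening in per cent of the stroke, from 0 (shut) to 100 (fully open). In form: [[[x, y, z], [wx, wy, wz], gripper], ...]. A call has 1 to 20 rows; each row shifts and turns the commanded pose from where the row before left it, along the tool's axes as they then stand; what a row does not reach is not made up. A row lasts 1/8 s, in which the tool goes at most 62.5 mm and 10.7 degrees, less where a joint would pass 70% of its speed; a pose out of reach is approached as far as the arm can. A call with a gripper value outside its range is refused whole. The fingers move at their own pace and stop on an object; "grip_force" is the grip in N (left out, the last holds). Time passes only in rows, so rows that do not move let the fingers close. It gives the time, the measured TCP pose, the force, the opening and the grip force at its end, in the units of the state.
- r.read_state(): the state, without advancing time (a new reading comes with each control period).
- r.camera(name): name is "side" or "top" or "wrist"; returns a dict with "image" (480x640x3 uint8, blue, green, red), "vertical_fov" (degrees; the focal length in pixels is half the picture's height over the tangent of half this angle, whatever the lens; pixels are square), "cx", "cy" (the principal point, pixels), "cam_to_world" (4x4, takes a point from camera to world coordinates). Camera axes: x right, y down, z forward; pixel columns grow to the right and rows downward; lengths in m; the calibration is good to about 2 mm. The wrist camera is an equidistant fisheye: a pixel r from the principal point sees the ray r / f radians off the axis. A picture is of the moment at which its call begins. There is no depth.
- r.close_job(): hands the job in; it is judged then, once.
The state is a dict: "time": time; "joint_positions": joint angles; "joint_vel": joint speeds; "joint_torque": joint torques, N m; "ee_pos": TCP position; "eef_rot": TCP orientation; "ft_force": force on the tool from outside, world axes, zero at the start; "torque": the same for the moment, N m; "width": finger opening in m; "grip_force": force on a finger pad.
Only numpy, scipy, OpenCV 4.12 (cv2) and the standard library are available. Lean on these libraries where they do the work, as an engineer would, in place of code of your own. Each camera call takes 0.05 s, during which the arm holds its last target. There are 200 camera calls.

## Task

Get the loose stoppers on the mat into the flasks: set the ratchet's direction lever to loosen (leaning anticlockwise seen from above), swing the handle until the bolt's tongue is well clear of the keeper frame, lift the frame right back, and set every stopper fully home and upright, one to a flask neck, any flask. Then shut the frame over them, set the lever back to tighten and swing the handle until the bolt is fully tight again, leaving the ratchet set that way and the other things on the bench where they are.

Things in the scene. Friction and masses are not known exactly. Their poses are not given: they have to be found in the camera images.
- carrier: white base block 210 x 280 x 30 mm, fixed to the bench, with three clear wide-necked flasks in a row along its y. Origin: centre of its underside, on the bench; x points away from the robot at yaw 0, z up. Two hinge posts stand at its back (+x) corners and a steel post for the clamp bolt at its -y end.
- neck0 (a point): centre of the mouth of flask 0 (at y = -80 mm in the carrier frame, x = 0, 110 mm above the bench). Bore 40 mm dia and 35 mm deep, outer 50 mm dia.
- neck1 (a point): centre of the mouth of flask 1 (at y = 0 mm in the carrier frame, x = 0, 110 mm above the bench). Bore 40 mm dia and 35 mm deep, outer 50 mm dia.
- neck2 (a point): centre of the mouth of flask 2 (at y = 80 mm in the carrier frame, x = 0, 110 mm above the bench). Bore 40 mm dia and 35 mm deep, outer 50 mm dia.
- stopper0: grey tapered stopper, 90 g, may be absent; stands foot down on the round mat. Cone 30 mm dia at the foot to 44 mm dia at height 40 mm, then a round grip head 28 mm dia from height 40 to 71 mm. Weighted foot: knocked, it slides and stays standing. Origin: centre of the foot, z along its axis. Any stopper fits any neck; seated, its foot is about 26 mm below the mouth and its top 45 mm above it.
- stopper1: grey tapered stopper, 90 g, may be absent; stands foot down on the round mat. Cone 30 mm dia at the foot to 44 mm dia at height 40 mm, then a round grip head 28 mm dia from height 40 to 71 mm. Weighted foot: knocked, it slides and stays standing. Origin: centre of the foot, z along its axis. Any stopper fits any neck; seated, its foot is about 26 mm below the mouth and its top 45 mm above it.
- stopper2: grey tapered stopper, 90 g, may be absent; stands foot down on the round mat. Cone 30 mm dia at the foot to 44 mm dia at height 40 mm, then a round grip head 28 mm dia from height 40 to 71 mm. Weighted foot: knocked, it slides and stays standing. Origin: centre of the foot, z along its axis. Any stopper fits any neck; seated, its foot is about 26 mm below the mouth and its top 45 mm above it.
- mat: thin round rubber mat, 200 dia, 3 thick, fixed; the stoppers stand on it. Origin: centre of its underside.
- keeper (a joint): angle of the aluminium keeper frame that lies over the flasks, hinged along y at the back (+x) of the carrier: 0 = lying level and shut, grows as its front lifts, stop at 1.85 (leaning back past upright, stays there; below 1.57 it falls shut). Frame 220 g: two side arms at carrier y = -120 and +120 mm, a crossbar over the necks and a front rod. Shut, it clears a seated stopper by about 5 mm; a stopper that is not home stops it shutting.
- keeper_rod (a point): middle of the frame's front rod, a round steel rod 14 mm dia and 240 mm long along y, 145 mm from the hinge line, 60 mm in front of the crossbar's centre and 164 mm above the bench when shut; the place to pinch and lift. It may turn in the grip.
- keeper_hinge (a point): middle of the keeper's hinge line (along carrier y), at carrier x = 85, z = 164 mm.
- bolt (a joint): turn of the clamp bolt, anticlockwise seen from above: 0 = tight (stop), 1.4 = fully loose (stop). Under its head it carries a steel tongue 16 mm wide, reaching 70 mm from the axis; at 0 the tongue lies over the keeper's -y side arm (pointing to carrier +y) and locks it down, from about 0.95 it is clear of the arm. Needs about 0.3 N m to turn and stays where it is left.
- tongue_tip (a point): near the end of the tongue, on its upper face, 66 mm from the bolt axis, 180 mm above the bench.
- bolt_axis (a point): on the vertical axis of bolt and ratchet, on top of the ratchet's head, 208 mm above the bench (carrier x = -10, y = -175 mm). The head is 74 mm dia.
- ratchet (a joint): swing of the ratchet's handle about the bolt axis, anticlockwise seen from above positive; at 0 it points to carrier -y; stops at -0.8 and 0.8, so the bolt's whole travel usually takes more than one stroke. The handle is 150 mm long (axis to grip), its top 208 mm above the bench. Swinging towards the side to which the direction lever leans drives the bolt (up to 0.45 rad of play before it bites); swinging the other way only clicks back. Stiff by about 0.1 N m by itself.
- ratchet_grip (a point): centre of the upright round rubber grip at the handle's end: 24 mm dia, from 208 to 258 mm above the bench, this point at 236 mm, 150 mm from the bolt axis. It does not spin, but the handle may be led in an arc without turning the hand.
- dir_lever (a joint): lean of the ratchet's direction lever, an upright dark steel paddle on the ratchet's head, 24 mm off the bolt axis towards the handle: -0.35 = leans clockwise (seen from above) about the bolt: the ratchet tightens; +0.35 = leans anticlockwise: the ratchet loosens. Pivots about a line along the handle at 211 mm above the bench; starts on the tightening side; stays where it is left; about 0.05 to 0.12 N m to tip it over.
- lever_tip (a point): middle of the paddle's top end, 55 mm above its pivot. The paddle is 10 mm thick (swinging direction), 24 mm wide, and stands from 5 to 55 mm above the pivot.
- amber_bottle: brown glass bottle, 60 dia, 110 tall, bystander; leave it alone. Origin: centre of its underside.
- steel_bowl: steel bowl, 110 dia, 35 tall, bystander; leave it alone. Origin: centre of its underside.
- screwdriver: screwdriver, 170 long, lying, bystander; leave it alone. Origin: at its middle, lying on the bench.
- wrench: open-ended steel wrench, 180 long, lying, bystander; leave it alone. Origin: at its middle, lying on the bench.
- face_mask: white cone-shaped mask, 90 dia, 70 tall, bystander; leave it alone. Origin: centre of its underside.
- jar: white jar with lid, 70 dia, 80 tall, bystander; leave it alone. Origin: centre of its underside.
Mind the look-alikes: they are no part of the job. What is shaped like the stopper1 but blue or turquoise is not meant.

How it is judged:
On the way, in this order (a step that is already met when the one before it is completed fails the run):
1. the direction lever is set to loosen (value of joint dir_lever above 0.2 rad), for 0.2 s.
2. the bolt is turned loose, its tongue clear of the keeper (value of joint bolt above 0.9 rad), for 0.2 s.
3. the keeper frame is lifted right back (value of joint keeper above 1.6 rad), for 0.2 s.
4. every stopper is home in a flask neck (((horizontal distance between stopper0 and neck0 below 0.006 m and z of stopper0 in the frame of neck0 between -0.035 and -0.018 m and angle between stopper0's own z axis and vertical below 0.12 rad) or (horizontal distance between stopper0 and neck1 below 0.006 m and z of stopper0 in the frame of neck1 between -0.035 and -0.018 m and angle between stopper0's own z axis and vertical below 0.12 rad) or (horizontal distance between stopper0 and neck2 below 0.006 m and z of stopper0 in the frame of neck2 between -0.035 and -0.018 m and angle between stopper0's own z axis and vertical below 0.12 rad)) and ((horizontal distance between stopper1 and neck0 below 0.006 m and z of stopper1 in the frame of neck0 between -0.035 and -0.018 m and angle between stopper1's own z axis and vertical below 0.12 rad) or (horizontal distance between stopper1 and neck1 below 0.006 m and z of stopper1 in the frame of neck1 between -0.035 and -0.018 m and angle between stopper1's own z axis and vertical below 0.12 rad) or (horizontal distance between stopper1 and neck2 below 0.006 m and z of stopper1 in the frame of neck2 between -0.035 and -0.018 m and angle between stopper1's own z axis and vertical below 0.12 rad)) and ((horizontal distance between stopper2 and neck0 below 0.006 m and z of stopper2 in the frame of neck0 between -0.035 and -0.018 m and angle between stopper2's own z axis and vertical below 0.12 rad) or (horizontal distance between stopper2 and neck1 below 0.006 m and z of stopper2 in the frame of neck1 between -0.035 and -0.018 m and angle between stopper2's own z axis and vertical below 0.12 rad) or (horizontal distance between stopper2 and neck2 below 0.006 m and z of stopper2 in the frame of neck2 between -0.035 and -0.018 m and angle between stopper2's own z axis and vertical below 0.12 rad))), for 0.3 s.
5. the keeper frame is shut (value of joint keeper below 0.08 rad), for 0.2 s.
6. the bolt is tight again (value of joint bolt below 0.12 rad), for 0.2 s.
At the end, for the whole second after the job is handed in: Every stopper present sits upright (within 0.12 rad) in a flask neck, centred within 6 mm, its foot 18 to 35 mm below the mouth; the keeper is shut (below 0.06 rad), the bolt tight (below 0.12 rad) and the direction lever leans to tighten (below -0.2 rad) (all of step 4 and value of joint keeper below 0.06 rad and value of joint bolt below 0.12 rad and value of joint dir_lever below -0.2 rad); the robot touches nothing.
It fails at once if a bystander (bottle, bowl, screwdriver, wrench, mask, jar) is pushed more than 5 cm from its place (distance of any of amber_bottle, steel_bowl, screwdriver, wrench, face_mask, jar from where it was at the start of the episode above 0.05 m).
Of stopper0, stopper1, stopper2 only 2 to 3 are there at a start; the rules pass over those that are not, and their reading is None.
At some moment in a run one of stopper0, stopper1, stopper2 may be knocked a few centimetres aside while the robot is not near it.
It also fails if it takes over 210 s, if anything falls off the work surface, if the arm or the gripper's body presses on something with over 40 N, if the wrist force passes 120 N, or if a joint passes its speed limit or range.

## Working session

There is one attempt and no reset: what is moved stays moved. The work goes in short steps, Python scripts to look and compute and a tool call to move; the robot and the scene stay as the last step left them, time stands still between calls to the robot, and variables do not carry over. Pictures are saved under pics/ and viewed, at most 14 in all, crops included, and the job is handed in when it is done.

Besides the shell and the picture viewer there is one more tool, called after "Emit:" in YAML: its name, and indented under it one key for each argument. move_arm: Moves the arm, as the interface text tells. Its arguments: {"type":"object","properties":{"targets":{"type":"array"},"grip_force":{"type":"number"}},"required":["targets"]}

```bash
mkdir -p pics; cat > h.py <<'E'
import numpy as np, cv2
from scipy.spatial.transform import Rotation as R
from bench import r
def shot(n,f):
    c=r.camera(n); cv2.imwrite('pics/'+f+'.png',c['image']); np.savez('pics/'+f+'.npz',**{k:v for k,v in c.items() if k!='image'},n=n); return c
def ray(f,u,v):
    c=np.load('pics/'+f+'.npz'); T=c['cam_to_world']; F=240/np.tan(np.radians(float(c['vertical_fov']))/2)
    d=np.array([(u-c['cx'])/F,(v-c['cy'])/F,1.])
    if str(c['n'])=='wrist':
        q=np.hypot(d[0],d[1]); d=np.array([d[0]/q*np.sin(q),d[1]/q*np.sin(q),np.cos(q)]) if q>0 else d
    return T[:3,3],T[:3,:3]@d
def atz(f,u,v,z):
    o,d=ray(f,u,v); return o+d*(z-o[2])/d[2]
def proj(f,p):
    c=np.load('pics/'+f+'.npz'); T=c['cam_to_world']; F=240/np.tan(np.radians(float(c['vertical_fov']))/2)
    q=T[:3,:3].T@(np.array(p)-T[:3,3])
    if str(c['n'])=='wrist':
        a=np.arctan2(np.hypot(q[0],q[1]),q[2]); return c['cx']+F*a*q[0]/np.hypot(q[0],q[1]),c['cy']+F*a*q[1]/np.hypot(q[0],q[1])
    return c['cx']+F*q[0]/q[2],c['cy']+F*q[1]/q[2]
def tool(p):
    """shift in cm, tool axes, from the measured TCP to world p"""
    s=r.read_state(); return R.from_quat(s['eef_rot']).inv().apply(np.array(p)-s['ee_pos'])*100
E
python3 - <<'E'
from h import *
np.set_printoptions(precision=4,suppress=True)
for n in('top','side'):
    c=shot(n,n+'0'); print(n,c['vertical_fov'],c['cx'],c['cy'],c['cam_to_world'])
s=r.read_state(); print(s); print(R.from_quat(s['eef_rot']).as_matrix())
E
```

```text
top 50.53765020601216 320.674639289557 236.3123468635049 [[ 0.0281 -0.9894  0.1421  0.3427]
 [-0.9996 -0.0291 -0.0048  0.0363]
 [ 0.0089 -0.1419 -0.9898  1.7002]
 [ 0.      0.      0.      1.    ]]
side 51.578824726747996 317.69043199003147 237.6466304835075 [[-0.8893 -0.2436  0.3871  0.056 ]
 [-0.457   0.507  -0.7308  0.9632]
 [-0.0182 -0.8268 -0.5622  0.8963]
 [ 0.      0.      0.      1.    ]]
{'time': 0.1, 'joint_positions': array([ 1.2504,  0.3328, -0.0647,  1.4608,  0.0216,  1.3499, -0.0885]), 'joint_vel': array([ 0.001 ,  0.0006,  0.0001, -0.0012,  0.0019, -0.0012, -0.001 ]), 'joint_torque': array([  0.0004, -62.4546,   0.0242, -39.0716,  -0.0613,   0.0367,
         0.    ]), 'ee_pos': array([ 0.1833, -0.5972,  0.2218]), 'eef_rot': array([ 0.9889,  0.1484, -0.0001, -0.0006]), 'ft_force': array([0.2493, 0.0019, 0.1958]), 'torque': array([ 0.006 , -0.0273, -0.0726]), 'grip_force': 0.0, 'width': 0.08718418956759007}
[[ 0.956   0.2934 -0.0004]
 [ 0.2934 -0.956   0.0012]
 [-0.     -0.0013 -1.    ]]
```

View pics/top0.png

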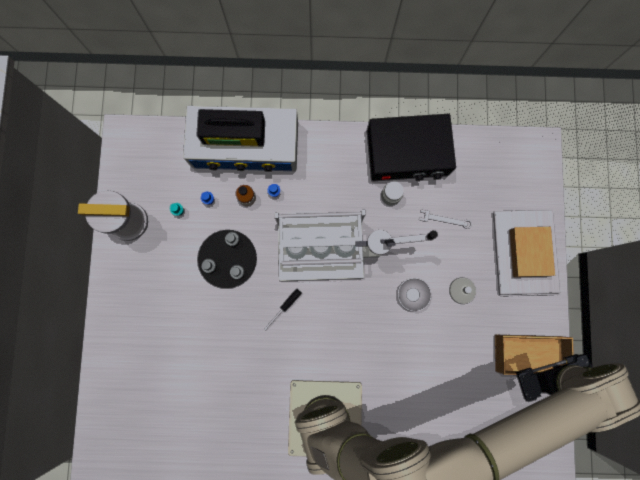

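View pics/side0.png

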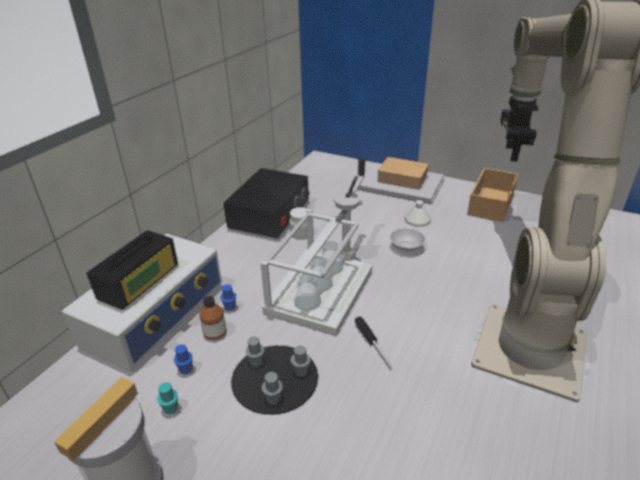

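Candidates in the top view: grey stoppers on the mat at (232,239), (208,266) and (236,271). The look-alikes are blue at (207,198) and (274,190) and turquoise at (177,209), so I choose the three grey ones. The carrier is around (320,245), the ratchet head is at (380,242) and the grip at (433,236). Next is an enlarged crop.

```bash
python3 - <<'E'
from h import *
i=cv2.imread('pics/top0.png')[195:295,265:445]; cv2.imwrite('pics/c1.png',cv2.resize(i,None,fx=4.4,fy=4.4,interpolation=cv2.INTER_CUBIC))
i=cv2.imread('pics/top0.png')[222:292,192:262]; cv2.imwrite('pics/c2.png',cv2.resize(i,None,fx=6,fy=6,interpolation=cv2.INTER_CUBIC))
E
```

```text
(no output)
```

View pics/c1.png

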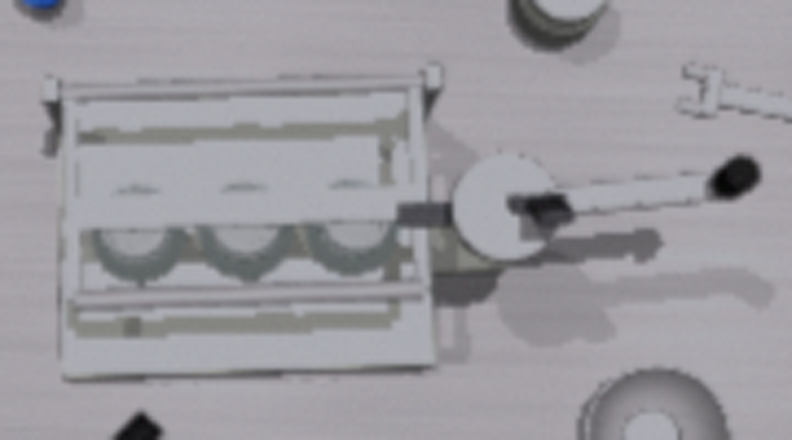

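View pics/c2.png

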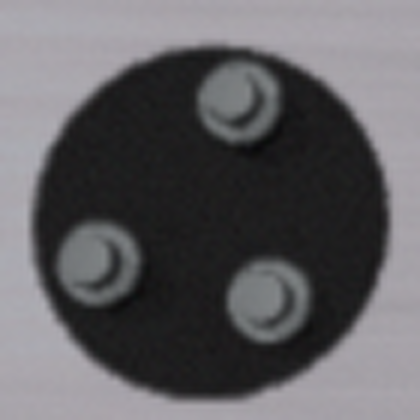

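```bash
python3 - <<'E'
from h import *
np.set_printoptions(precision=4,suppress=True)
g=lambda u,v,z:atz('top0',265+u/4.4-.4,195+v/4.4-.4,z)
for n,u,v,z in [('rodL',75,297,.171),('rodR',425,290,.171),('baseFL',65,375,.03),('baseFR',435,367,.03),('axis',505,207,.208),('grip',743,171,.258)]: print(n,g(u,v,z))
fl,fr=g(65,375,.03),g(435,367,.03)
d=fr-fl; print('yaw base',np.arctan2(d[0],-d[1]),np.linalg.norm(d))   # +y carrier is to the left
for u,v in [(230,97),(89,262),(260,296)]: print('st',atz('top0',192+u/6-.4,222+v/6-.4,.074))
print('mat',atz('top0',192+210/6-.4,222+222/6-.4,.003))
E
```

```text
rodL [0.4803 0.1442 0.171 ]
rodR [ 0.4921 -0.0955  0.171 ]
baseFL [0.4346 0.1594 0.03  ]
baseFR [ 0.4485 -0.1161  0.03  ]
axis [ 0.5461 -0.1453  0.208 ]
grip [ 0.5676 -0.2945  0.258 ]
yaw base 0.050215179590405314 0.27583924234283075
st [0.5629 0.3207 0.074 ]
st [0.472 0.391 0.074]
st [0.4565 0.2991 0.074 ]
mat [0.5019 0.3405 0.003 ]
```

The three stoppers are at about (.563,.321), (.472,.391) and (.457,.299). The carrier origin is about (.546,.027) with yaw .05, and the rod, base and axis measurements agree to about 3 mm. The handle is at about +0.09. I'll move above the lever with the fingers closing along carrier x.

Emit:
move_arm:
  targets:
    - [[0,0,-3.6],[0,0,0],69]
    - [[0,0,-3.6],[0,0,0],69]
    - [[0,0,-3.6],[0,0,0],69]
    - [[3.28,-2.16,0],[0,0,0],69]
    - [[3.28,-2.16,0],[0,0,0],69]
    - [[3.28,-2.16,0],[0,0,0],69]
    - [[3.28,-2.16,0],[0,0,0],69]
    - [[3.28,-2.16,0],[0,0,0],69]
    - [[3.28,-2.16,0],[0,0,0],69]
    - [[3.28,-2.16,0],[0,0,0],69]
    - [[3.28,-2.16,0],[0,0,0],69]
    - [[3.28,-2.16,0],[0,0,0],69]
    - [[3.28,-2.16,0],[0,0,0],69]
    - [[3.28,-2.16,0],[0,0,0],69]
    - [[3.28,-2.16,0],[0,0,0],69]
    - [[3.28,-2.16,0],[0,0,0],69]
    - [[3.28,-2.16,0],[0,0,0],69]

```text
time: 2.22
ee_pos: [0.5342, -0.1727, 0.3302]
eef_rot: [0.989, 0.148, -0.0, -0.0]
ft_force: [0.1, -0.2, 0.8]
width: 0.0599
grip_force: 0.0
```

Emit:
move_arm:
  targets:
    - [[0,0,0],[0,0,-0.165],69]
    - [[0,0,0],[0,0,-0.165],69]
    - [[0,0,0],[0,0,-0.165],69]
    - [[0,0,0],[0,0,-0.165],69]
    - [[0,0,0],[0,0,-0.165],69]
    - [[0,0,0],[0,0,-0.165],69]
    - [[0,0,0],[0,0,-0.165],69]
    - [[0,0,0],[0,0,-0.165],69]
    - [[0,0,0],[0,0,0],69]

```text
time: 3.35
ee_pos: [0.5335, -0.1737, 0.3302]
eef_rot: [0.691, 0.723, -0.0, -0.0]
ft_force: [-0.7, -0.6, 0.3]
width: 0.0599
grip_force: 0.0
```

```bash
python3 - <<'E'
from h import *
np.set_printoptions(precision=4,suppress=True)
c=shot('wrist','w1'); s=r.read_state(); print(s['time'],s['ee_pos'],R.from_quat(s['eef_rot']).as_matrix(),s['joint_positions'],s['width'])
print(c['vertical_fov'],c['cam_to_world'])
print(tool([.534,-.172,.24]))
E
```

```text
3.4 [ 0.5335 -0.1737  0.3303] [[-0.0432  0.9991 -0.0005]
 [ 0.9991  0.0432  0.0002]
 [ 0.0002 -0.0005 -1.    ]] [ 0.737   0.2047 -0.5944  1.4263  0.114   1.5456  0.1927] 0.06017522335459491
65.70646984690485 [[ 0.999   0.0433  0.0107  0.5303]
 [ 0.0446 -0.9655 -0.2564 -0.102 ]
 [-0.0008  0.2566 -0.9665  0.4927]
 [ 0.      0.      0.      1.    ]]
[0.1677 0.0596 9.0273]
```

View pics/w1.png

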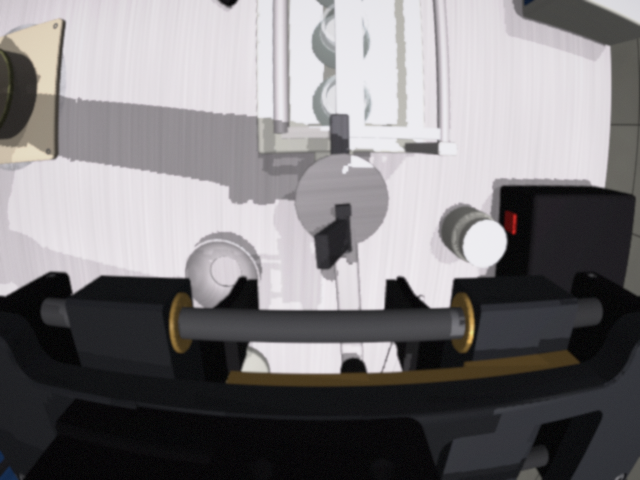

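```bash
python3 - <<'E'
from h import *
np.set_printoptions(precision=4,suppress=True)
print('axis',atz('w1',342,198,.208)); print('neck0',atz('w1',342,100,.11),'neck1',atz('w1',342,36,.11))
print('pred tip',proj('w1',[.530,-.174,.263]),'pivot',proj('w1',[.549,-.171,.211]),'base0',proj('w1',[.549,-.171,.208]), 'grip',proj('w1',[.567,-.2945,.236]))
i=cv2.imread('pics/w1.png')[140:300,260:430]; cv2.imwrite('pics/c3.png',cv2.resize(i,None,fx=3.6,fy=3.6,interpolation=cv2.INTER_CUBIC))
E
```

```text
axis [ 0.5479 -0.1407  0.208 ]
neck0 [ 0.5489 -0.0525  0.11  ] neck1 [0.546  0.0166 0.11  ]
pred tip (np.float64(316.0645151417353), np.float64(259.5510077533235)) pivot (np.float64(341.46328182242877), np.float64(237.02057560574485)) base0 (np.float64(341.2661438581135), np.float64(236.10665540511684)) grip (np.float64(354.63690444308935), np.float64(386.88208522989834))
```

View pics/c3.png

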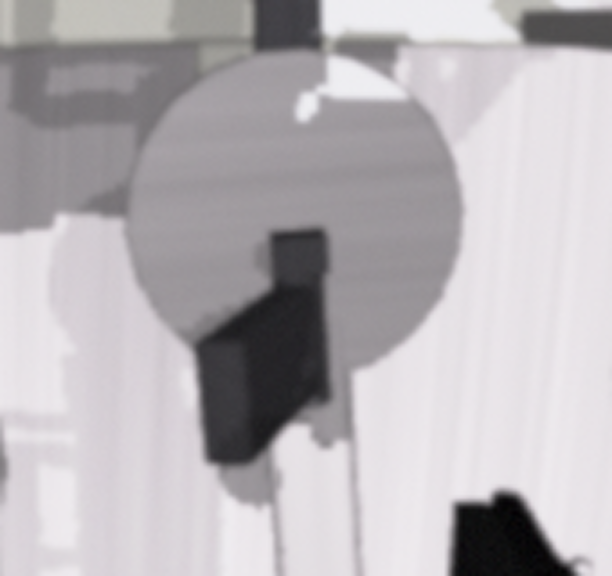

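The paddle's top face is centred at crop (226,400), pixel (323,251), which puts the tip at about (.534,-.168). I'll straddle it and push towards +x.

Emit:
move_arm:
  targets:
    - [[0.6,0.2,2.2],[0,0,0],69]
    - [[0,0,2.3],[0,0,0],69]
    - [[0,0,2.3],[0,0,0],69]
    - [[0,0,2.2],[0,0,0],69]
    - [[0,0.6,0],[0,0,0],69]
    - [[0,0.6,0],[0,0,0],69]
    - [[0,0.6,0],[0,0,0],69]
    - [[0,0.6,0],[0,0,0],69]
    - [[0,0.6,0],[0,0,0],69]
    - [[0,0.6,0],[0,0,0],69]
    - [[0,0.6,0],[0,0,0],69]
    - [[0,0.6,0],[0,0,0],69]
    - [[0,0,0],[0,0,0],69]

```text
time: 5.03
ee_pos: [0.5838, -0.1651, 0.2404]
eef_rot: [0.69, 0.724, 0.0, -0.0]
ft_force: [-0.0, 0.4, 0.4]
width: 0.06
grip_force: 0.2
```

Emit:
move_arm:
  targets:
    - [[0,-1.0,0],[0,0,0],69]
    - [[0,0,-3],[0,0,0],69]
    - [[0,0,-3],[0,0,0],69]
    - [[0,0,-3],[0,0,0],69]
    - [[0,0,0],[0,0,0],69]

```text
time: 5.65
ee_pos: [0.5737, -0.1661, 0.3331]
eef_rot: [0.69, 0.723, 0.001, 0.002]
ft_force: [0.2, 0.0, 0.2]
width: 0.0598
grip_force: 0.0
```

```bash
python3 - <<'E'
from h import *
shot('wrist','w2')
i=cv2.imread('pics/w2.png')[140:400,220:430]; cv2.imwrite('pics/c4.png',cv2.resize(i,None,fx=2.3,fy=2.3,interpolation=cv2.INTER_CUBIC))
E
```

```text
(no output)
```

View pics/c4.png

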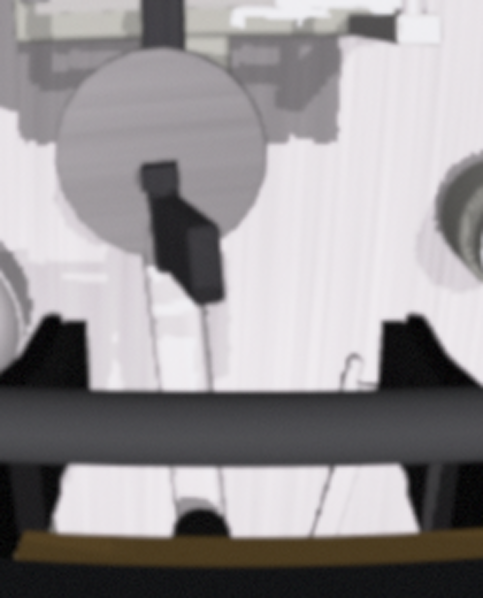

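The paddle top is now to the right (+x) at pixel (309,254), so the lever leans to loosen. The head centre is at (290,205) and the grip top at about (308,366).

```bash
python3 - <<'E'
from h import *
np.set_printoptions(precision=4,suppress=True)
a=atz('w2',290,205,.208); t=atz('w2',309,254,.263); g=atz('w2',308,362,.258)
print(a,t,g); 
for x in (a,[.547,-.1435,0]): 
    d=(g-x)[:2]; print(np.hypot(*d),np.arctan2(d[0],-d[1])-.05)
E
```

```text
[ 0.5485 -0.141   0.208 ] [ 0.5658 -0.1638  0.263 ] [ 0.5678 -0.2503  0.258 ]
0.11102559144201576 0.12467376291222372
0.10881843189985455 0.14220782130100484
```

Emit:
move_arm:
  targets:
    - [[-3.1,-0.2,0],[0,0,0],69]
    - [[-3.1,-0.2,0],[0,0,0],69]
    - [[-3.1,-0.2,0],[0,0,0],69]
    - [[-3.1,-0.3,0],[0,0,0],69]
    - [[0,0,0],[0,0,0],69]

```text
time: 6.32
ee_pos: [0.5686, -0.2932, 0.3287]
eef_rot: [0.692, 0.722, -0.001, -0.001]
ft_force: [-0.5, -0.0, -1.3]
width: 0.0601
grip_force: 0.0
```

```bash
python3 - <<'E'
from h import *
np.set_printoptions(precision=4,suppress=True)
shot('top','t2'); print(tool([.570,-.291,.221]))
i=cv2.imread('pics/t2.png')[195:295,350:470]; cv2.imwrite('pics/c5.png',cv2.resize(i,None,fx=5,fy=5,interpolation=cv2.INTER_CUBIC))
E
```

```text
[-0.0091  0.0861 10.814 ]
```

Emit:
move_arm:
  targets:
    - [[0,0.1,2.7],[0,0,0],69]
    - [[0,0,2.7],[0,0,0],69]
    - [[0,0,2.7],[0,0,0],69]
    - [[0,0,2.7],[0,0,0],69]
    - [[0,0,0],[0,0,0],69]
    - [[0,0,0],[0,0,20],20]
    - [[0,0,0],[0,0,0],20]
    - [[0,0,0],[0,0,0],20]
    - [[0,0,0],[0,0,0],20]
  grip_force: 15

```text
time: 7.5
ee_pos: [0.5712, -0.2899, 0.2229]
eef_rot: [0.754, 0.657, 0.0, 0.0]
ft_force: [-1.1, 1.5, 0.3]
width: 0.028
grip_force: 0.5
```

My sixth row put 20 in the turn field by mistake. It was clipped to a 0.18 rad turn of the hand with no contact yet. I'll turn it back before going on.

Emit:
move_arm:
  targets:
    - [[0,0,0],[0,0,-0.09],34]
    - [[0,0,0],[0,0,-0.095],34]
    - [[0,0,0],[0,0,0],10]
    - [[0,0,0],[0,0,0],10]
    - [[0,0,0],[0,0,0],10]
  grip_force: 15

```text
time: 8.12
ee_pos: [0.5711, -0.2902, 0.2226]
eef_rot: [0.692, 0.722, -0.0, 0.0]
ft_force: [-0.1, 0.1, 0.6]
width: 0.0236
grip_force: 15.0
```

```bash
cat > arc.py <<'E'
from h import *
import sys
np.set_printoptions(precision=2,suppress=True)
# arc steps in tool axes (cm) from handle world angle a to b
def arc(b,n,ax=(.547,-.143)):
    s=r.read_state(); M=R.from_quat(s['eef_rot']).as_matrix()
    p=s['ee_pos'][:2]-ax; a=np.arctan2(p[0],-p[1]); L=np.hypot(*p); print('ratchet',a-.05,'radius',L,s['width'],s['ft_force'])
    t=np.linspace(a,b+.05,n+1); P=L*np.c_[np.sin(t),-np.cos(t)]; print((np.diff(np.c_[P,0*t],axis=0)@M)[:,:2]*100)
if __name__=='__main__': arc(float(sys.argv[1]),int(sys.argv[2]))
E
python3 arc.py -.72 12
```

```text
ratchet 0.11255259161735108 radius 0.14914293739958984 0.02356368165422356 [-0.14  0.1   0.62]
[[-0.09 -1.03]
 [-0.02 -1.03]
 [ 0.06 -1.03]
 [ 0.13 -1.03]
 [ 0.2  -1.02]
 [ 0.27 -1.  ]
 [ 0.34 -0.98]
 [ 0.4  -0.95]
 [ 0.47 -0.92]
 [ 0.53 -0.89]
 [ 0.59 -0.85]
 [ 0.65 -0.81]]
```

Emit:
move_arm:
  targets:
    - [[-0.09,-1.03,0],[0,0,0],10]
    - [[-0.02,-1.03,0],[0,0,0],10]
    - [[0.06,-1.03,0],[0,0,0],10]
    - [[0.13,-1.03,0],[0,0,0],10]
    - [[0.2,-1.02,0],[0,0,0],10]
    - [[0.27,-1.0,0],[0,0,0],10]
    - [[0.34,-0.98,0],[0,0,0],10]
    - [[0.4,-0.95,0],[0,0,0],10]
    - [[0.47,-0.92,0],[0,0,0],10]
    - [[0.53,-0.89,0],[0,0,0],10]
    - [[0.59,-0.85,0],[0,0,0],10]
    - [[0.65,-0.81,0],[0,0,0],10]
    - [[0,0,0],[0,0,0],10]

```text
time: 9.75
ee_pos: [0.4535, -0.2593, 0.2225]
eef_rot: [0.691, 0.723, -0.0, -0.0]
ft_force: [0.1, 0.0, -3.9]
width: 0.0233
grip_force: 15.0
```

```bash
python3 arc.py .74 20
```

```text
ratchet -0.7273232392906918 radius 0.14921068371801807 0.023303747603527283 [ 0.1   0.01 -3.86]
[[-0.69  0.85]
 [-0.63  0.9 ]
 [-0.56  0.94]
 [-0.49  0.98]
 [-0.42  1.01]
 [-0.34  1.04]
 [-0.27  1.06]
 [-0.19  1.08]
 [-0.11  1.09]
 [-0.03  1.09]
 [ 0.05  1.09]
 [ 0.13  1.09]
 [ 0.21  1.07]
 [ 0.29  1.06]
 [ 0.37  1.03]
 [ 0.44  1.  ]
 [ 0.51  0.97]
 [ 0.58  0.93]
 [ 0.65  0.88]
 [ 0.71  0.83]]
```

Emit:
move_arm:
  targets:
    - [[-0.69,0.85,0],[0,0,0],10]
    - [[-0.63,0.9,0],[0,0,0],10]
    - [[-0.56,0.94,0],[0,0,0],10]
    - [[-0.49,0.98,0],[0,0,0],10]
    - [[-0.42,1.01,0],[0,0,0],10]
    - [[-0.34,1.04,0],[0,0,0],10]
    - [[-0.27,1.06,0],[0,0,0],10]
    - [[-0.19,1.08,0],[0,0,0],10]
    - [[-0.11,1.09,0],[0,0,0],10]
    - [[-0.03,1.09,0],[0,0,0],10]
    - [[0.05,1.09,0],[0,0,0],10]
    - [[0.13,1.09,0],[0,0,0],10]
    - [[0.21,1.07,0],[0,0,0],10]
    - [[0.29,1.06,0],[0,0,0],10]

```text
time: 11.5
ee_pos: [0.5999, -0.2855, 0.2229]
eef_rot: [0.692, 0.722, -0.0, 0.001]
ft_force: [-4.4, -4.5, 4.3]
width: 0.0239
grip_force: 15.0
```

```bash
python3 arc.py .74 6
```

```text
ratchet 0.30536797111535036 radius 0.15196020897228948 0.023867276029588408 [-4.36 -4.54  4.3 ]
[[0.38 1.03]
 [0.45 1.  ]
 [0.52 0.97]
 [0.59 0.93]
 [0.66 0.88]
 [0.72 0.83]]
```

Emit:
move_arm:
  targets:
    - [[0.38,1.03,0],[0,0,0],10]
    - [[0.45,1.0,0],[0,0,0],10]
    - [[0.52,0.97,0],[0,0,0],10]
    - [[0.59,0.93,0],[0,0,0],10]
    - [[0.66,0.88,0],[0,0,0],10]
    - [[0.6,0.7,0],[0,0,0],10]
    - [[0,0,0],[0,0,0],10]

```text
time: 12.38
ee_pos: [0.6538, -0.2482, 0.2228]
eef_rot: [0.691, 0.723, 0.001, 0.0]
ft_force: [-0.7, -1.2, 3.3]
width: 0.0236
grip_force: 15.0
```

```bash
python3 arc.py -.3 10; python3 - <<'E'
from h import *
shot('top','t3'); shot('wrist','w3')
i=cv2.imread('pics/t3.png')[195:295,330:450]; j=cv2.imread('pics/w3.png')
cv2.imwrite('pics/c6.png',np.hstack([cv2.resize(i,(360,300),interpolation=cv2.INTER_CUBIC),cv2.resize(j,(400,300))]))
E
```

```text
ratchet 0.7429410121744551 radius 0.1499580124202354 0.023636895773120732 [-0.65 -1.22  3.32]
[[-1.   -1.2 ]
 [-0.87 -1.3 ]
 [-0.73 -1.38]
 [-0.58 -1.45]
 [-0.43 -1.5 ]
 [-0.27 -1.54]
 [-0.11 -1.56]
 [ 0.05 -1.56]
 [ 0.22 -1.55]
 [ 0.38 -1.52]]
```

View pics/c6.png

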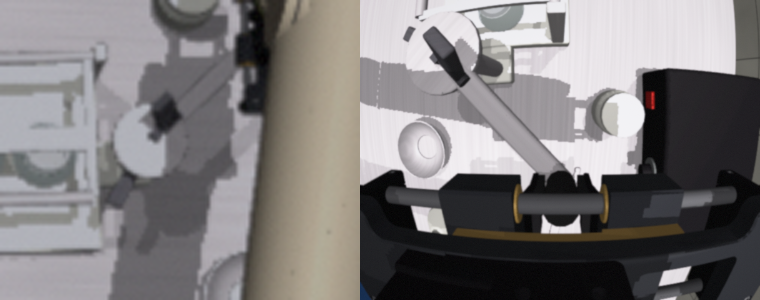

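The top crop shows the tongue at crop (120,190), pointing about 1.06 rad away from +y and clear of the arm. I'll click the handle back to make room near flask 0, then release.

Emit:
move_arm:
  targets:
    - [[-1.0,-1.2,0],[0,0,0],10]
    - [[-0.87,-1.3,0],[0,0,0],10]
    - [[-0.73,-1.38,0],[0,0,0],10]
    - [[-0.58,-1.45,0],[0,0,0],10]
    - [[-0.43,-1.5,0],[0,0,0],10]
    - [[-0.27,-1.54,0],[0,0,0],10]
    - [[-0.11,-1.56,0],[0,0,0],10]
    - [[0.05,-1.56,0],[0,0,0],10]
    - [[0.22,-1.55,0],[0,0,0],10]
    - [[0.38,-1.52,0],[0,0,0],10]
    - [[0,0,0],[0,0,0],60]
    - [[0,0,0],[0,0,0],60]
    - [[0,0,-4],[0,0,0],60]
    - [[0,0,-4],[0,0,0],60]
    - [[0,0,-3],[0,0,0],60]
    - [[0,0,0],[0,0,0],60]

```text
time: 14.48
ee_pos: [0.5101, -0.2892, 0.3348]
eef_rot: [0.691, 0.723, 0.001, 0.002]
ft_force: [-0.0, 0.7, -0.8]
width: 0.0519
grip_force: 0.0
```

```bash
python3 - <<'E'
from h import *
np.set_printoptions(precision=4,suppress=True)
print(tool([.487,.024,.30]))
E
```

```text
[31.4007 -0.8975  3.4302]
```

Emit:
move_arm:
  targets:
    - [[3.9,0,0],[0,0,0],60]
    - [[3.9,0,0],[0,0,0],60]
    - [[3.9,0,0],[0,0,0],60]
    - [[3.9,0,0],[0,0,0],60]
    - [[3.9,-0.2,0],[0,0,0],60]
    - [[3.9,-0.3,0],[0,0,0],60]
    - [[3.9,-0.4,0],[0,0,0],60]
    - [[3.9,0,2],[0,0,0],60]
    - [[0,0,2],[0,0,0],60]
    - [[0,0,2],[0,0,0],60]
    - [[0,0,0],[0,0,0],60]

```text
time: 15.85
ee_pos: [0.4849, 0.022, 0.2707]
eef_rot: [0.691, 0.723, -0.001, -0.001]
ft_force: [-0.3, -0.4, -0.3]
width: 0.052
grip_force: 0.0
```

```bash
python3 - <<'E'
from h import *
shot('wrist','w4'); print(tool([.487,.024,.147]))
print(proj('w4',[.487,.025,.164]),proj('w4',[.485,.075,.164]))
E
```

```text
[ 0.18529783  0.18629576 12.4920075 ]
(np.float64(324.9505513259395), np.float64(239.97936346864398)) (np.float64(325.3450315941022), np.float64(172.86214598767896))
```

View pics/w4.png

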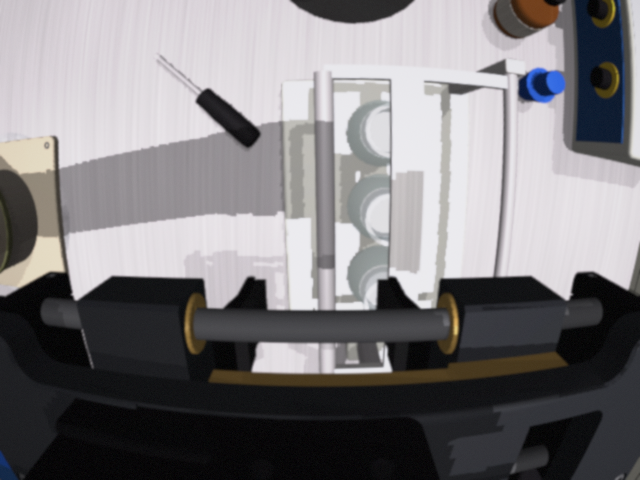

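The rod runs at column 325, matching the prediction (325), and sits midway between the fingers. I'll descend and pinch.

Emit:
move_arm:
  targets:
    - [[0,0.2,3],[0,0,0],60]
    - [[0,0,3],[0,0,0],60]
    - [[0,0,3],[0,0,0],60]
    - [[0,0,3],[0,0,0],60]
    - [[0,0,0.3],[0,0,0],60]
    - [[0,0,0],[0,0,0],5]
    - [[0,0,0],[0,0,0],5]
    - [[0,0,0],[0,0,0],5]
    - [[0,0,0],[0,0,0],5]
  grip_force: 10

```text
time: 17.02
ee_pos: [0.488, 0.0219, 0.15]
eef_rot: [0.691, 0.723, 0.0, 0.0]
ft_force: [-0.3, -0.0, -0.1]
width: 0.0203
grip_force: 0.0
```

```bash
python3 - <<'E'
from h import *
np.set_printoptions(precision=2,suppress=True)
s=r.read_state(); print(s['ee_pos'],s['width'],s['ft_force']); M=R.from_quat(s['eef_rot']).as_matrix()
t=np.linspace(0,1.78,25); P=.145*np.c_[-np.cos(t)*np.cos(.05),-np.cos(t)*np.sin(.05),np.sin(t)]
print((np.diff(P,axis=0)@M)*100)
E
```

```text
[0.49 0.02 0.15] 0.020261273000314637 [-0.29 -0.02 -0.13]
[[-0.    0.04 -1.07]
 [ 0.    0.12 -1.07]
 [ 0.    0.2  -1.06]
 [ 0.    0.28 -1.04]
 [ 0.    0.35 -1.02]
 [ 0.    0.43 -0.99]
 [ 0.    0.5  -0.95]
 [ 0.    0.57 -0.91]
 [ 0.    0.63 -0.87]
 [ 0.    0.7  -0.82]
 [ 0.    0.76 -0.76]
 [ 0.    0.81 -0.71]
 [ 0.    0.86 -0.64]
 [ 0.    0.91 -0.58]
 [ 0.01  0.95 -0.51]
 [ 0.01  0.98 -0.44]
 [ 0.01  1.01 -0.37]
 [ 0.01  1.04 -0.29]
 [ 0.01  1.05 -0.21]
 [ 0.01  1.07 -0.13]
 [ 0.01  1.07 -0.05]
 [ 0.01  1.07  0.03]
 [ 0.01  1.07  0.11]
 [ 0.01  1.06  0.18]]
```

Emit:
move_arm:
  targets:
    - [[0,0,0.3],[0,0,0],5]
    - [[0,0,0],[0,0,0],5]
    - [[0,0,0],[0,0,0],5]
    - [[0,0.04,-1.07],[0,0,0],5]
    - [[0,0.12,-1.07],[0,0,0],5]
    - [[0,0.2,-1.06],[0,0,0],5]
    - [[0,0.28,-1.04],[0,0,0],5]
    - [[0,0.35,-1.02],[0,0,0],5]
    - [[0,0.43,-0.99],[0,0,0],5]
    - [[0,0.5,-0.95],[0,0,0],5]
    - [[0,0.57,-0.91],[0,0,0],5]
    - [[0,0.63,-0.87],[0,0,0],5]
    - [[0,0.7,-0.82],[0,0,0],5]
    - [[0,0.76,-0.76],[0,0,0],5]
    - [[0,0,0],[0,0,0],5]

```text
time: 18.9
ee_pos: [0.5331, 0.0244, 0.254]
eef_rot: [0.691, 0.723, -0.001, -0.0]
ft_force: [-12.1, -1.1, 12.4]
width: 0.0135
grip_force: 10.0
```

Emit:
move_arm:
  targets:
    - [[0,-0.1,-0.1],[0,0,0],5]
    - [[0,-0.1,-0.1],[0,0,0],5]
    - [[0,0,0],[0,0,0],5]

```text
time: 19.27
ee_pos: [0.5325, 0.0243, 0.254]
eef_rot: [0.691, 0.723, 0.001, 0.0]
ft_force: [6.6, 2.4, -8.5]
width: 0.0134
grip_force: 10.0
```

Emit:
move_arm:
  targets:
    - [[0,0.86,-0.66],[0,0,0],5]
    - [[0,0.86,-0.64],[0,0,0],5]
    - [[0,0.91,-0.58],[0,0,0],5]
    - [[0,0.95,-0.51],[0,0,0],5]
    - [[0,0.98,-0.44],[0,0,0],5]
    - [[0,0,0],[0,0,0],5]

```text
time: 20.02
ee_pos: [0.5783, 0.0265, 0.2834]
eef_rot: [0.691, 0.723, 0.001, 0.0]
ft_force: [-3.6, 2.5, 6.2]
width: 0.0137
grip_force: 10.0
```

Emit:
move_arm:
  targets:
    - [[0,1.01,-0.42],[0,0,0],5]
    - [[0,1.04,-0.3],[0,0,0],5]
    - [[0,1.05,-0.21],[0,0,0],5]
    - [[0,1.07,-0.13],[0,0,0],5]
    - [[0,1.07,-0.05],[0,0,0],5]
    - [[0,1.07,0.03],[0,0,0],5]
    - [[0,0,0],[0,0,0],5]

```text
time: 20.9
ee_pos: [0.641, 0.0286, 0.2929]
eef_rot: [0.691, 0.723, 0.0, 0.0]
ft_force: [0.3, 2.5, 0.1]
width: 0.0139
grip_force: 10.0
```

Emit:
move_arm:
  targets:
    - [[0,1.07,0.1],[0,0,0],5]
    - [[0,1.06,0.18],[0,0,0],5]
    - [[0,0.4,0.1],[0,0,0],5]
    - [[0,0,0],[0,0,0],5]
    - [[0,0,0],[0,0,0],60]
    - [[0,0,0],[0,0,0],60]
    - [[0,0,0],[0,0,0],60]

```text
time: 21.78
ee_pos: [0.6653, 0.0294, 0.2895]
eef_rot: [0.691, 0.722, -0.0, 0.0]
ft_force: [-0.4, 0.5, 1.0]
width: 0.0355
grip_force: 0.0
```

Emit:
move_arm:
  targets:
    - [[0,0,-3],[0,0,0],60]
    - [[0,0,-3],[0,0,0],60]
    - [[0,0,0],[0,0,0],60]

```text
time: 22.15
ee_pos: [0.666, 0.0302, 0.352]
eef_rot: [0.691, 0.723, 0.001, 0.001]
ft_force: [0.2, -0.6, -0.7]
width: 0.0519
grip_force: 0.0
```

```bash
python3 - <<'E'
from h import *
shot('side','s2'); shot('wrist','w5')
s=r.read_state(); print(s['joint_positions'],s['ee_pos'])
a=cv2.imread('pics/s2.png')[150:450,150:450]; b=cv2.resize(cv2.imread('pics/w5.png'),(480,360))
cv2.imwrite('pics/c7.png',np.hstack([a,cv2.resize(b,(400,300))]))
E
```

```text
[ 0.33890894  0.49107234 -0.73470946  1.07521064  0.32403169  1.68264761
 -0.25188819] [0.66538807 0.02983633 0.3491333 ]
```

View pics/c7.png

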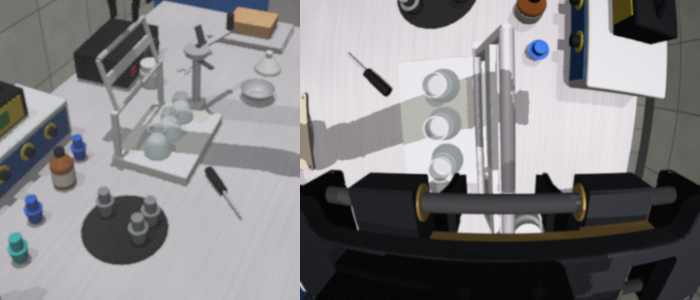

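The frame leans back past upright and stays there, and the necks are free. Next I'll go over the mat with the hand turned to close along y.

Emit:
move_arm:
  targets:
    - [[3.5,-1.9,0],[0,0,0],60]
    - [[3.5,-1.9,0],[0,0,0],60]
    - [[3.5,-1.9,0],[0,0,0],60]
    - [[3.5,-1.9,0],[0,0,0],60]
    - [[3.5,-1.9,0],[0,0,0],60]
    - [[3.5,-1.9,0],[0,0,0],60]
    - [[3.5,-1.9,0],[0,0,0],60]
    - [[3.5,-1.9,0],[0,0,0],60]
    - [[3.5,0,0],[0,0,0],60]
    - [[0,0,0],[0,0,-0.1745],60]
    - [[0,0,0],[0,0,-0.1745],60]
    - [[0,0,0],[0,0,-0.1745],60]
    - [[0,0,0],[0,0,-0.1745],60]
    - [[0,0,0],[0,0,-0.1745],60]
    - [[0,0,0],[0,0,-0.1745],60]
    - [[0,0,0],[0,0,-0.1745],60]
    - [[0,0,0],[0,0,-0.1745],60]
    - [[0,0,0],[0,0,-0.1745],60]
    - [[0,0,0],[0,0,0],60]

```text
time: 24.62
ee_pos: [0.4995, 0.3374, 0.3483]
eef_rot: [-0.022, 1.0, -0.0, -0.001]
ft_force: [-0.3, 0.4, 0.0]
width: 0.0522
grip_force: 0.0
```

```bash
cat >> h.py <<'E'
def discs(f,zs=.074):
    """grey stopper heads on the mat in a wrist picture: light blobs within dark mat"""
    i=cv2.imread('pics/'+f+'.png'); h=cv2.cvtColor(i,cv2.COLOR_BGR2GRAY)
    return cv2.HoughCircles(cv2.medianBlur(h,3),cv2.HOUGH_GRADIENT,1,25,param1=120,param2=16,minRadius=12,maxRadius=60)
E
python3 - <<'E'
from h import *
np.set_printoptions(precision=4,suppress=True)
shot('wrist','w6'); s=r.read_state(); print(s['ee_pos'],s['joint_positions'])
for p in [(.5629,.3207,.074),(.472,.391,.074),(.4565,.2991,.074)]: print('exp',proj('w6',p))
for u,v,q in discs('w6')[0]: print(u,v,q,atz('w6',u,v,.074))
print('necks w5'); 
for u,v,q in discs('w5')[0]: 
    p=atz('w5',u,v,.11)
    if abs(p[0]-.55)<.03: print(u,v,q,p)
E
```

```text
[0.4995 0.3375 0.3485] [ 0.1209  0.4643 -1.157   1.2584  0.4243  1.6757  0.6646]
exp (np.float64(304.1965758473019), np.float64(256.57744912927393))
exp (np.float64(366.13578907404326), np.float64(185.26318137471554))
exp (np.float64(288.7640147787048), np.float64(168.83380262071998))
157.5 227.5 25.1 [0.533  0.1295 0.074 ]
308.5 252.5 16.3 [0.5575 0.3258 0.074 ]
294.5 168.5 17.1 [0.4559 0.3058 0.074 ]
97.5 214.5 58.3 [0.5174 0.0353 0.074 ]
81.5 246.5 36.1 [0.5641 0.0004 0.074 ]
339.5 170.5 17.4 [0.4561 0.3586 0.074 ]
335.5 204.5 59.4 [0.4968 0.3559 0.074 ]
242.5 326.5 58.3 [0.6646 0.2405 0.074 ]
405.5 327.5 52.7 [0.6573 0.4589 0.074 ]
154.5 200.5 50.6 [0.4979 0.1271 0.074 ]
49.5 240.5 16.7 [ 0.5578 -0.0634  0.074 ]
548.5 296.5 55.9 [0.612  0.6781 0.074 ]
509.5 325.5 51.7 [0.6571 0.6192 0.074 ]
112.5 247.5 39.4 [0.563 0.056 0.074]
65.5 205.5 44.7 [ 0.5051 -0.0227  0.074 ]
539.5 265.5 26.8 [0.5646 0.6487 0.074 ]
420.5 283.5 18.8 [0.5934 0.471  0.074 ]
243.5 72.5 35.8 [0.3416 0.241  0.074 ]
68.5 272.5 27.1 [ 0.6058 -0.0327  0.074 ]
277.5 354.5 19.9 [0.7054 0.2875 0.074 ]
59.5 311.5 19.3 [ 0.6741 -0.0684  0.074 ]
95.5 186.5 29.7 [0.4791 0.0349 0.074 ]
587.5 310.5 14.9 [0.6381 0.7694 0.074 ]
103.5 274.5 32.4 [0.6038 0.0345 0.074 ]
431.5 311.5 25.2 [0.6331 0.492  0.074 ]
19.5 222.5 14.7 [ 0.5314 -0.1284  0.074 ]
154.5 261.5 17.2 [0.5793 0.1213 0.074 ]
necks w5
235.5 254.5 25.2 [ 0.5694 -0.0228  0.11  ]
229.5 136.5 26.6 [0.5623 0.1108 0.11  ]
243.5 325.5 58.3 [ 0.5763 -0.114   0.11  ]
231.5 197.5 27.1 [0.5655 0.0431 0.11  ]
240.5 164.5 57.2 [0.5754 0.08   0.11  ]
199.5 260.5 50.5 [ 0.525  -0.0324  0.11  ]
218.5 277.5 24.3 [ 0.5478 -0.0523  0.11  ]
218.5 335.5 47.1 [ 0.543  -0.1312  0.11  ]
211.5 310.5 20.1 [ 0.5363 -0.0965  0.11  ]
```

View pics/w6.png

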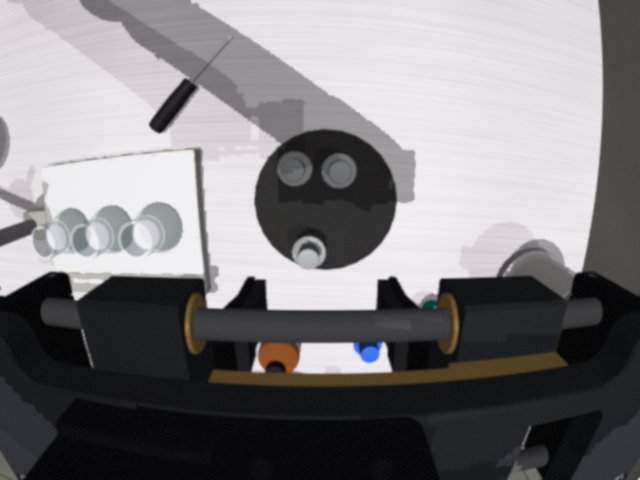

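The stoppers on the mat are now at pixels (308,256), (293,168) and (340,170). The second one has been knocked from its expected (366,185). The mouth rings are at about (52,239), (96,238) and (141,238).

```bash
python3 - <<'E'
from h import *
np.set_printoptions(precision=4,suppress=True)
for u,v in [(308,256),(293,168),(340,169)]: print('st',atz('w6',u,v,.074))
C=np.array([.547,.028,0]); Y=R.from_rotvec([0,0,.05])
for n,y in enumerate((-.08,0,.08)):
    p=C+Y.apply([0,y,.11]); print(n,p,proj('w6',p),proj('w5',p))
i=cv2.imread('pics/w6.png')[190:290,20:220]; j=cv2.imread('pics/w5.png')[100:310,150:290]
a=cv2.resize(i,(440,220),interpolation=cv2.INTER_CUBIC); b=cv2.resize(j,(350,525),interpolation=cv2.INTER_CUBIC)
o=np.zeros((525,790,3),np.uint8); o[:220,:440]=a; o[:,440:]=b; cv2.imwrite('pics/c8.png',o)
E
```

```text
st [0.562  0.3254 0.074 ]
st [0.4554 0.3041 0.074 ]
st [0.4543 0.3591 0.074 ]
0 [ 0.551  -0.0519  0.11  ] (np.float64(39.36641648989928), np.float64(242.54529285245977)) (np.float64(221.10517744391018), np.float64(277.3215743008729))
1 [0.547 0.028 0.11 ] (np.float64(80.94120889645973), np.float64(242.01416931549062)) (np.float64(215.81673047929758), np.float64(210.39933204982609))
2 [0.543  0.1079 0.11  ] (np.float64(130.95991361927142), np.float64(241.42243173281437)) (np.float64(212.62550692253149), np.float64(139.25861135273414))
```

View pics/c8.png

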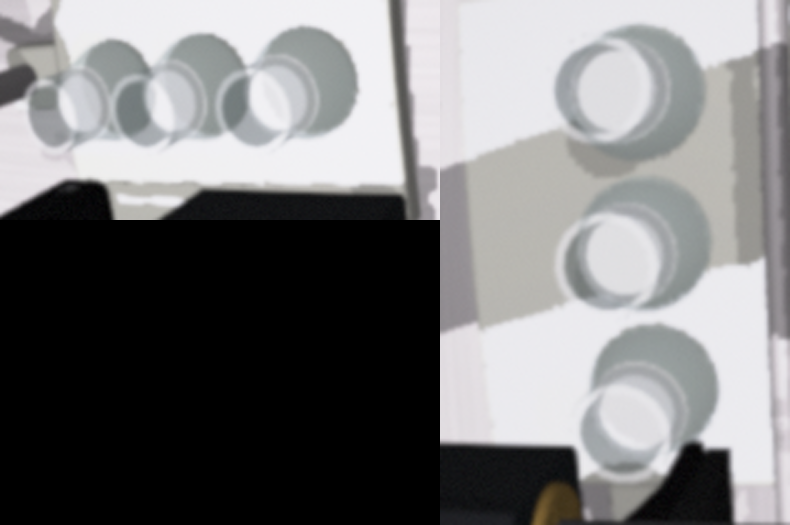

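Emit:
move_arm:
  targets:
    - [[-0.4,-3.9,0],[0,0,0],60]
    - [[-0.4,-3.9,0],[0,0,0],60]
    - [[-0.4,-3.9,0],[0,0,0],60]
    - [[-0.4,-3.9,0],[0,0,0],60]
    - [[-0.4,-3.9,0],[0,0,0],60]
    - [[-0.4,-3.9,0],[0,0,0],60]
    - [[-0.4,-3.9,2],[0,0,0],60]
    - [[-0.4,-3.8,3],[0,0,0],60]
    - [[0,0,4],[0,0,0],60]
    - [[0,0,4],[0,0,0],60]
    - [[0,0,0],[0,0,0],60]
    - [[0,0,0],[0,0,0],60]

```text
time: 26.18
ee_pos: [0.5458, 0.0289, 0.2209]
eef_rot: [-0.021, 1.0, 0.0, 0.001]
ft_force: [0.9, -0.0, 0.3]
width: 0.052
grip_force: 0.0
```

```bash
python3 - <<'E'
from h import *
np.set_printoptions(precision=4,suppress=True)
shot('wrist','w7'); s=r.read_state(); print(s['ee_pos'],s['joint_positions'])
C=np.array([.548,.030,0]); Y=R.from_rotvec([0,0,.05])
pr=[proj('w7',C+Y.apply([0,y,.11])) for y in (-.08,0,.08)]; print(pr)
q=np.array(pr)
i=cv2.imread('pics/w7.png'); print(q)
x0,y0=180,140; c=cv2.resize(i[y0:y0+165,120:540],(797,313),interpolation=cv2.INTER_CUBIC); cv2.imwrite('pics/c9.png',c)
E
```

```text
[0.5461 0.0289 0.2212] [ 0.8154  0.3632 -1.1584  1.63    0.3393  1.37    1.2268]
[(np.float64(217.9920444716306), np.float64(243.43821067500252)), (np.float64(320.3339477903174), np.float64(242.56465590269622)), (np.float64(422.89777345534424), np.float64(241.7226780678709))]
[[217.992  243.4382]
 [320.3339 242.5647]
 [422.8978 241.7227]]
```

View pics/c9.png

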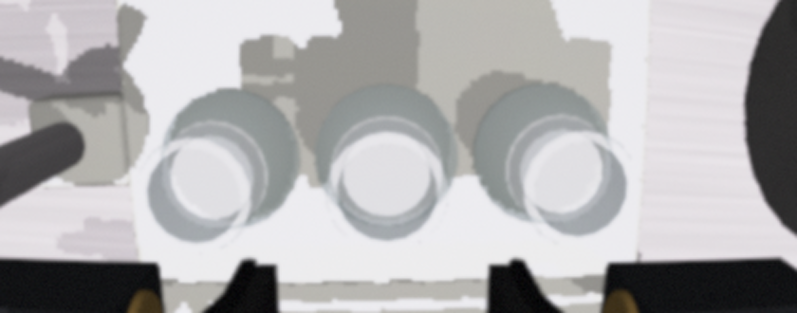

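Ring centres are at pixels (225,239), (324,238) and (423,237). With the other view this gives carrier origin (.547,.029) and a wrist-camera bias of about 3 mm along tool x and y. Now to grasp stopper A at (.564,.322).

Emit:
move_arm:
  targets:
    - [[0,0,-2],[0,0,0],60]
    - [[-0.38,3.65,0],[0,0,0],60]
    - [[-0.38,3.65,0],[0,0,0],60]
    - [[-0.38,3.65,0],[0,0,0],60]
    - [[-0.38,3.65,0],[0,0,0],60]
    - [[-0.38,3.65,0],[0,0,0],60]
    - [[-0.38,3.65,0],[0,0,0],60]
    - [[-0.38,3.65,0],[0,0,0],60]
    - [[-0.38,3.65,0],[0,0,0],60]
    - [[0,0,4],[0,0,0],60]
    - [[0,0,4],[0,0,0],60]
    - [[0,0,4],[0,0,0],60]
    - [[0,0,0],[0,0,0],60]

```text
time: 27.85
ee_pos: [0.5626, 0.3206, 0.1188]
eef_rot: [-0.022, 1.0, -0.001, -0.001]
ft_force: [0.0, -0.5, 0.5]
width: 0.0522
grip_force: 0.0
```

```bash
python3 - <<'E'
from h import *
print(tool([.564,.322,.044]))
E
```

```text
[-0.16932227  0.14403903  7.47985693]
```

Emit:
move_arm:
  targets:
    - [[-0.15,0.15,2.5],[0,0,0],60]
    - [[0,0,2.5],[0,0,0],60]
    - [[0,0,2.5],[0,0,0],60]
    - [[0,0,0],[0,0,0],60]
    - [[0,0,0],[0,0,10],10]
  grip_force: 20

```text
time: 28.48
ee_pos: [0.5645, 0.3236, 0.0453]
eef_rot: [0.073, 0.997, 0.0, 0.0]
ft_force: [-0.9, -0.4, 0.5]
width: 0.0478
grip_force: 0.0
```

I made the same slip again, with a clipped 0.19 rad turn in free air. I'll close here and turn back once lifted.

Emit:
move_arm:
  targets:
    - [[0,0,0],[0,0,0],10]
    - [[0,0,0],[0,0,0],10]
    - [[0,0,0],[0,0,0],10]
    - [[0,0,0],[0,0,0],10]
    - [[0,0,-3],[0,0,0],10]
    - [[0,0,-4],[0,0,0],10]
    - [[0,0,-4],[0,0,0],10]
    - [[0,0,-4],[0,0,-0.09],10]
    - [[0,0,0],[0,0,-0.095],10]
    - [[0,0,0],[0,0,0],10]

```text
time: 29.72
ee_pos: [0.5641, 0.3228, 0.1941]
eef_rot: [-0.021, 1.0, -0.0, -0.0]
ft_force: [0.2, -0.7, -1.3]
width: 0.0273
grip_force: 20.0
```

```bash
python3 - <<'E'
from h import *
s=r.read_state(); print(s['width'],s['eef_rot']); print(tool([.543,.109,.20]),tool([.547,.029,.20]),tool([.551,-.051,.20]))
E
```

```text
0.027310578631727176 [-2.08111251e-02  9.99783378e-01 -2.04441063e-04 -2.29729128e-04]
[  2.99554441 -21.27853387  -0.57890722] [  2.92879606 -29.28824889  -0.57574072] [  2.8620477  -37.2979639   -0.57257421]
```

Emit:
move_arm:
  targets:
    - [[0.29,-3.73,-0.3],[0,0,0],10]
    - [[0.29,-3.73,-0.3],[0,0,0],10]
    - [[0.29,-3.73,0],[0,0,0],10]
    - [[0.29,-3.73,0],[0,0,0],10]
    - [[0.29,-3.73,0],[0,0,0],10]
    - [[0.29,-3.73,0],[0,0,0],10]
    - [[0.28,-3.73,0],[0,0,0],10]
    - [[0.28,-3.73,0],[0,0,0],10]
    - [[0.28,-3.73,0],[0,0,0],10]
    - [[0.28,-3.73,0],[0,0,0],10]
    - [[0,0,0],[0,0,0.17],10]
    - [[0,0,0],[0,0,0.17],10]
    - [[0,0,0],[0,0,0.17],10]
    - [[0,0,0],[0,0,0],10]

```text
time: 31.48
ee_pos: [0.5507, -0.0508, 0.1998]
eef_rot: [0.232, 0.973, -0.0, -0.0]
ft_force: [-0.3, 0.6, -0.9]
width: 0.0276
grip_force: 20.0
```

```bash
python3 - <<'E'
from h import *
s=r.read_state(); print(s['width'],s['eef_rot'],s['joint_positions']); print(tool([.551,-.051,.138]))
E
```

```text
0.027557442732839266 [ 2.32305097e-01  9.72642808e-01 -2.51799140e-04 -4.95599616e-04] [ 0.86764049  0.35598521 -1.03992179  1.64414383  0.315172    1.32473781
  0.8787251 ]
[-4.00998998e-02  4.13751188e-04  6.18436629e+00]
```

Emit:
move_arm:
  targets:
    - [[0,0,1.5],[0,0,0],10]
    - [[0,0,1.5],[0,0,0],10]
    - [[0,0,1.0],[0,0,0],10]
    - [[0,0,1.0],[0,0,0],10]
    - [[0,0,0.8],[0,0,0],10]
    - [[0,0,0],[0,0,0],10]

```text
time: 32.22
ee_pos: [0.5509, -0.0507, 0.1419]
eef_rot: [0.232, 0.973, -0.0, -0.0]
ft_force: [0.1, 0.4, -0.9]
width: 0.0276
grip_force: 20.0
```

Free entry with no contact force. I'll release, rise, then press with the fingers shut to seat it.

Emit:
move_arm:
  targets:
    - [[0,0,0.3],[0,0,0],10]
    - [[0,0,0],[0,0,0],50]
    - [[0,0,0],[0,0,0],50]
    - [[0,0,0],[0,0,0],50]
    - [[0,0,0],[0,0,0],50]
    - [[0,0,-2],[0,0,0],50]
    - [[0,0,-3],[0,0,0],50]
    - [[0,0,0],[0,0,0],0]
    - [[0,0,0],[0,0,0],0]
    - [[0,0,0],[0,0,0],0]
    - [[0,0,0],[0,0,0],0]
    - [[0,0,0],[0,0,0],0]
    - [[0,0,1],[0,0,0],0]
    - [[0,0,1],[0,0,0],0]
    - [[0,0,0.8],[0,0,0],0]
    - [[0,0,0],[0,0,0],0]

```text
time: 34.22
ee_pos: [0.5507, -0.0507, 0.1606]
eef_rot: [0.232, 0.973, -0.0, -0.001]
ft_force: [0.7, -0.1, 0.4]
width: 0.0006
grip_force: 0.0
```

Emit:
move_arm:
  targets:
    - [[0,0,0.3],[0,0,0],0]
    - [[0,0,0.2],[0,0,0],0]
    - [[0,0,0.2],[0,0,0],0]
    - [[0,0,0],[0,0,0],0]

```text
time: 34.72
ee_pos: [0.5515, -0.0506, 0.1549]
eef_rot: [0.232, 0.973, 0.0, 0.0]
ft_force: [0.6, -1.3, 3.3]
width: 0.0002
grip_force: 1.5
```

It contacts at .155, the nominal seated height, so it is home. Next is stopper C at (.4575,.3015), with the fingers closing along x.

Emit:
move_arm:
  targets:
    - [[0,0,-4],[0,0,0],0]
    - [[0,0,-4],[0,0,0],60]
    - [[2.43,2.72,0],[0,0,0],60]
    - [[2.43,2.72,0],[0,0,0],60]
    - [[2.43,2.72,0],[0,0,0],60]
    - [[2.43,2.72,0],[0,0,0],60]
    - [[2.43,2.72,0],[0,0,0],60]
    - [[2.43,2.72,0],[0,0,0],60]
    - [[2.43,2.72,0],[0,0,0],60]
    - [[2.43,2.72,0],[0,0,0],60]
    - [[2.43,2.72,0],[0,0,0],60]
    - [[2.43,2.72,0],[0,0,0],60]
    - [[0,0,0],[0,0,0.175],60]
    - [[0,0,0],[0,0,0.175],60]
    - [[0,0,0],[0,0,0.175],60]
    - [[0,0,0],[0,0,0.175],60]
    - [[0,0,0],[0,0,0.175],60]
    - [[0,0,0],[0,0,0.175],60]
    - [[0,0,4],[0,0,0],60]
    - [[0,0,0],[0,0,0],60]

```text
time: 37.22
ee_pos: [0.4559, 0.3005, 0.1924]
eef_rot: [0.688, 0.726, -0.002, -0.001]
ft_force: [0.4, -0.6, 1.0]
width: 0.0522
grip_force: 0.0
```

```bash
python3 - <<'E'
from h import *
np.set_printoptions(precision=4,suppress=True)
shot('wrist','w8'); s=r.read_state(); print(s['ee_pos'],s['joint_positions'])
M=R.from_quat(s['eef_rot']).as_matrix(); b=M@[.003,.003,0]
for p in [(.4575,.3015,.074),(.4573,.356,.074)]: print('exp',proj('w8',p+b))
h=cv2.cvtColor(cv2.imread('pics/w8.png'),cv2.COLOR_BGR2GRAY)
cs=cv2.HoughCircles(cv2.medianBlur(h,3),cv2.HOUGH_GRADIENT,1,15,param1=100,param2=13,minRadius=14,maxRadius=34)
for u,v,q in cs[0]:
    p=atz('w8',u,v,.074)-b
    if 270<u<370 and 60<v<290: print(u,v,q,p)
print(tool([.4575,.3015,.044]))
E
```

```text
[0.4566 0.3013 0.1941] [ 0.1447  0.3171 -0.9611  1.6683  0.268   1.299  -0.8133]
exp (np.float64(327.958633000137), np.float64(234.56187216712212))
exp (np.float64(331.6754577920305), np.float64(164.20502512203285))
324.5 226.5 25.7 [0.4545 0.3078 0.074 ]
328.5 162.5 25.7 [0.4549 0.3572 0.074 ]
326.5 241.5 22.1 [0.4567 0.2959 0.074 ]
[ 0.0265  0.1214 15.0144]
```

Emit:
move_arm:
  targets:
    - [[0,0,4],[0,0,0],60]
    - [[0,0,4],[0,0,0],60]
    - [[0,0,4],[0,0,0],60]
    - [[0,0,3],[0,0,0],60]
    - [[0,0,0],[0,0,0],60]
    - [[0,0,0],[0,0,0],10]
    - [[0,0,0],[0,0,0],10]
    - [[0,0,0],[0,0,0],10]
    - [[0,0,0],[0,0,0],10]
    - [[0,0,0],[0,0,0],10]
    - [[0,0,-3],[0,0,0],10]
    - [[0,0,-4],[0,0,0],10]
    - [[0,0,-4],[0,0,0],10]
    - [[0,0,-4.6],[0,0,0],10]
    - [[0,0,0],[0,0,0],10]

```text
time: 39.15
ee_pos: [0.4582, 0.3029, 0.2036]
eef_rot: [0.688, 0.725, 0.002, 0.001]
ft_force: [0.5, 1.0, -1.2]
width: 0.0276
grip_force: 20.0
```

Emit:
move_arm:
  targets:
    - [[0,0,0],[0,0,-0.174],10]
    - [[0,0,0],[0,0,-0.174],10]
    - [[0,0,0],[0,0,-0.174],10]
    - [[0,0,0],[0,0,-0.174],10]
    - [[0,0,0],[0,0,-0.174],10]
    - [[0,0,0],[0,0,-0.174],10]
    - [[0,0,0],[0,0,-0.174],10]
    - [[0,0,0],[0,0,-0.174],10]
    - [[0,0,0],[0,0,-0.174],10]
    - [[0,0,0],[0,0,0],10]

```text
time: 40.4
ee_pos: [0.4567, 0.3013, 0.1993]
eef_rot: [-0.023, 1.0, -0.0, -0.001]
ft_force: [-0.7, -0.4, -1.1]
width: 0.0275
grip_force: 20.0
```

```bash
python3 - <<'E'
from h import *
s=r.read_state(); print(s['width'],s['eef_rot'],s['joint_positions']); print(tool([.547,.029,.20]))
E
```

```text
0.02745265191010773 [-2.33856123e-02  9.99726147e-01 -1.15467759e-04 -8.55321552e-04] [ 0.33721811  0.44775586 -1.25942804  1.65455088  0.43358037  1.3628598
  0.63105579]
[ -7.74740248 -27.62397106  -0.07850157]
```

Emit:
move_arm:
  targets:
    - [[-0.97,-3.45,0],[0,0,0],10]
    - [[-0.97,-3.45,0],[0,0,0],10]
    - [[-0.97,-3.45,0],[0,0,0],10]
    - [[-0.97,-3.45,0],[0,0,0],10]
    - [[-0.97,-3.45,0],[0,0,0],10]
    - [[-0.97,-3.45,0],[0,0,0],10]
    - [[-0.97,-3.45,0],[0,0,0],10]
    - [[-0.96,-3.47,0],[0,0,0],10]
    - [[0,0,0],[0,0,0],10]
    - [[0,0,1.5],[0,0,0],10]
    - [[0,0,1.5],[0,0,0],10]
    - [[0,0,1.0],[0,0,0],10]
    - [[0,0,1.0],[0,0,0],10]
    - [[0,0,1.0],[0,0,0],10]
    - [[0,0,0],[0,0,0],10]

```text
time: 42.28
ee_pos: [0.5473, 0.0294, 0.1397]
eef_rot: [-0.024, 1.0, 0.0, -0.001]
ft_force: [0.1, 1.3, 0.5]
width: 0.0275
grip_force: 20.0
```

Emit:
move_arm:
  targets:
    - [[0,0,0.4],[0,0,0],10]
    - [[0,0,0],[0,0,0],50]
    - [[0,0,0],[0,0,0],50]
    - [[0,0,0],[0,0,0],50]
    - [[0,0,0],[0,0,0],50]
    - [[0,0,-2],[0,0,0],50]
    - [[0,0,-3],[0,0,0],50]
    - [[0,0,0],[0,0,0],0]
    - [[0,0,0],[0,0,0],0]
    - [[0,0,0],[0,0,0],0]
    - [[0,0,0],[0,0,0],0]
    - [[0,0,0],[0,0,0],0]
    - [[0,0,1],[0,0,0],0]
    - [[0,0,1],[0,0,0],0]
    - [[0,0,0.5],[0,0,0],0]
    - [[0,0,0.3],[0,0,0],0]
    - [[0,0,0.2],[0,0,0],0]
    - [[0,0,0],[0,0,0],0]

```text
time: 44.52
ee_pos: [0.5477, 0.0295, 0.1565]
eef_rot: [-0.024, 1.0, -0.0, 0.0]
ft_force: [0.7, -0.4, 0.0]
width: 0.0004
grip_force: 0.0
```

Emit:
move_arm:
  targets:
    - [[0,0,0.2],[0,0,0],0]
    - [[0,0,0.15],[0,0,0],0]
    - [[0,0,0],[0,0,0],0]

```text
time: 44.9
ee_pos: [0.5487, 0.0302, 0.1544]
eef_rot: [-0.024, 1.0, 0.0, 0.001]
ft_force: [-0.5, 2.0, 9.2]
width: 0.0006
grip_force: 5.0
```

Emit:
move_arm:
  targets:
    - [[0,0,-3.5],[0,0,0],0]
    - [[0.82,3.68,0],[0,0,0],60]
    - [[0.82,3.68,0],[0,0,0],60]
    - [[0.82,3.68,0],[0,0,0],60]
    - [[0.82,3.68,0],[0,0,0],60]
    - [[0.82,3.68,0],[0,0,0],60]
    - [[0.82,3.68,0],[0,0,0],60]
    - [[0.83,3.68,0],[0,0,0],60]
    - [[0.83,3.68,0],[0,0,0],60]
    - [[0.83,3.68,0],[0,0,0],60]
    - [[0,0,0],[0,0,0],60]
    - [[0,0,0],[0,0,0],60]

```text
time: 46.4
ee_pos: [0.4581, 0.3563, 0.1878]
eef_rot: [-0.024, 1.0, -0.0, 0.0]
ft_force: [1.5, 0.6, -0.4]
width: 0.0525
grip_force: 0.0
```

```bash
python3 - <<'E'
from h import *
np.set_printoptions(precision=4,suppress=True)
shot('wrist','w9'); s=r.read_state()
M=R.from_quat(s['eef_rot']).as_matrix(); b=M@[.003,.003,0]
print('exp',proj('w9',np.array([.4573,.356,.074])+b))
h=cv2.cvtColor(cv2.imread('pics/w9.png'),cv2.COLOR_BGR2GRAY)
cs=cv2.HoughCircles(cv2.medianBlur(h,3),cv2.HOUGH_GRADIENT,1,15,param1=100,param2=13,minRadius=14,maxRadius=34)
for u,v,q in cs[0]:
    if 200<u<440 and 60<v<290: print(u,v,q,atz('w9',u,v,.074)-b)
print(tool([.4573,.356,.044]))
E
```

```text
exp (np.float64(322.6530471345602), np.float64(234.0557007995698))
321.5 230.5 26.0 [0.4546 0.355  0.074 ]
[ 0.1218  0.0385 14.3748]
```

Neck 1's stopper is home, with contact at .1544. Stopper B is where expected, so I'll grasp it.

Emit:
move_arm:
  targets:
    - [[0.1,0,4],[0,0,0],60]
    - [[0,0,4],[0,0,0],60]
    - [[0,0,4],[0,0,0],60]
    - [[0,0,2.4],[0,0,0],60]
    - [[0,0,0],[0,0,0],60]
    - [[0,0,0],[0,0,0],10]
    - [[0,0,0],[0,0,0],10]
    - [[0,0,0],[0,0,0],10]
    - [[0,0,0],[0,0,0],10]
    - [[0,0,0],[0,0,0],10]
    - [[0,0,-3],[0,0,0],10]
    - [[0,0,-4],[0,0,0],10]
    - [[0,0,-4],[0,0,0],10]
    - [[0,0,-4.6],[0,0,0],10]
    - [[0,0,0],[0,0,0],10]
    - [[0,0,0],[0,0,0],10]

```text
time: 48.45
ee_pos: [0.4567, 0.3562, 0.199]
eef_rot: [-0.024, 1.0, -0.001, -0.0]
ft_force: [0.7, -0.6, -1.9]
width: 0.0272
grip_force: 20.0
```

```bash
python3 - <<'E'
from h import *
s=r.read_state(); print(s['width']); print(tool([.543,.109,.20]))
E
```

```text
0.027204698172740835
[ -7.44366025 -25.09957753  -0.08089341]
```

Emit:
move_arm:
  targets:
    - [[-1.06,-3.6,0],[0,0,0],10]
    - [[-1.06,-3.6,0],[0,0,0],10]
    - [[-1.06,-3.6,0],[0,0,0],10]
    - [[-1.06,-3.6,0],[0,0,0],10]
    - [[-1.06,-3.6,0],[0,0,0],10]
    - [[-1.06,-3.6,0],[0,0,0],10]
    - [[-1.06,-3.5,0],[0,0,0],10]
    - [[0,0,0],[0,0,0],10]
    - [[0,0,1.5],[0,0,0],10]
    - [[0,0,1.5],[0,0,0],10]
    - [[0,0,1.0],[0,0,0],10]
    - [[0,0,1.0],[0,0,0],10]
    - [[0,0,1.0],[0,0,0],10]
    - [[0,0,0],[0,0,0],10]

```text
time: 50.2
ee_pos: [0.5426, 0.1094, 0.1392]
eef_rot: [-0.024, 1.0, -0.0, -0.001]
ft_force: [-1.0, -0.0, 0.6]
width: 0.0274
grip_force: 20.0
```

Emit:
move_arm:
  targets:
    - [[0,0,0.4],[0,0,0],10]
    - [[0,0,0],[0,0,0],50]
    - [[0,0,0],[0,0,0],50]
    - [[0,0,0],[0,0,0],50]
    - [[0,0,0],[0,0,0],50]
    - [[0,0,-2],[0,0,0],50]
    - [[0,0,-3],[0,0,0],50]
    - [[0,0,0],[0,0,0],0]
    - [[0,0,0],[0,0,0],0]
    - [[0,0,0],[0,0,0],0]
    - [[0,0,0],[0,0,0],0]
    - [[0,0,0],[0,0,0],0]
    - [[0,0,1],[0,0,0],0]
    - [[0,0,1],[0,0,0],0]
    - [[0,0,0.5],[0,0,0],0]
    - [[0,0,0.3],[0,0,0],0]
    - [[0,0,0.3],[0,0,0],0]
    - [[0,0,0.2],[0,0,0],0]
    - [[0,0,0],[0,0,0],0]

```text
time: 52.58
ee_pos: [0.544, 0.1101, 0.1543]
eef_rot: [-0.024, 1.0, 0.0, 0.001]
ft_force: [-0.5, 0.4, 8.2]
width: 0.0001
grip_force: 4.0
```

All three are home, with contact at .154 to .155. Now I'll turn the hand to close along x and go above the rod of the open frame.

Emit:
move_arm:
  targets:
    - [[0,0,-4.3],[0,0,0],0]
    - [[0,0,-4.3],[0,0,0],60]
    - [[0,0,-4.3],[0,0,0],60]
    - [[0,0,-4.3],[0,0,0],60]
    - [[0,0,-4.3],[0,0,0],60]
    - [[0,0,0],[0,0,0.174],60]
    - [[0,0,0],[0,0,0.174],60]
    - [[0,0,0],[0,0,0.174],60]
    - [[0,0,0],[0,0,0.174],60]
    - [[0,0,0],[0,0,0.174],60]
    - [[0,0,0],[0,0,0.174],60]
    - [[0,0,0],[0,0,0.174],60]
    - [[0,0,0],[0,0,0.174],60]
    - [[0,0,0],[0,0,0.174],60]
    - [[-2.1,3.1,0],[0,0,0],60]
    - [[-2.1,3.1,0],[0,0,0],60]
    - [[-2.1,3.1,0],[0,0,0],60]
    - [[-2.1,3.1,0],[0,0,0],60]
    - [[0,0,0],[0,0,0],60]

```text
time: 54.95
ee_pos: [0.6728, 0.0301, 0.3661]
eef_rot: [0.689, 0.724, -0.0, -0.001]
ft_force: [-0.2, 0.1, -0.2]
width: 0.0524
grip_force: 0.0
```

```bash
python3 - <<'E'
from h import *
np.set_printoptions(precision=4,suppress=True)
shot('wrist','w10'); s=r.read_state(); print(s['ee_pos'],s['joint_positions'])
print(tool([.673,.030,.286]))
b=R.from_quat(s['eef_rot']).apply([.003,.003,0])
for x in(.665,.673,.681): print(x,proj('w10',np.array([x-.002,.08,.303])+b))
i=cv2.imread('pics/w10.png'); print(cv2.cvtColor(i,cv2.COLOR_BGR2GRAY)[150:240:30,270:420:5])
E
```

```text
[0.6717 0.0318 0.3669] [ 0.3963  0.5549 -0.9049  1.0041  0.4335  1.7544 -0.2928]
[-0.196   0.1271  8.0923]
0.665 (np.float64(314.3640260420105), np.float64(177.2268055686066))
0.673 (np.float64(327.5496310850808), np.float64(177.85750661036056))
0.681 (np.float64(340.7150466953896), np.float64(178.54202304497667))
[[154 127 134 127 144 110 151 148 112 142 154 133 109 147 149 147 149 151
  148 207 231 230 228 230 229 229 227 210 204 209]
 [154 125 144 107 164 110 150 149 111 140 153 134 108 147 163 169 150 152
  151 222 230 231 230 232 228 230 229 230 229 230]
 [237 194 149  97 221 105 150 151 110 138 152 135 121 228 229 230 230 229
  232 232 231 229 229 230 230 229 229 227 229 230]]
```

The rod spans about columns 310–331 in the wrist picture, so it is at x≈.669. I'll descend and pinch.

Emit:
move_arm:
  targets:
    - [[0,-0.2,3],[0,0,0],60]
    - [[0,0,3],[0,0,0],60]
    - [[0,0,2],[0,0,0],60]
    - [[0,0,0],[0,0,0],60]
    - [[0,0,0],[0,0,0],5]
    - [[0,0,0],[0,0,0],5]
    - [[0,0,0],[0,0,0],5]
    - [[0,0,0],[0,0,0],5]
    - [[0,0,0],[0,0,0],5]
    - [[0,0,0],[0,0,0],5]
    - [[0,0,0],[0,0,0],5]
  grip_force: 10

```text
time: 56.38
ee_pos: [0.6693, 0.0321, 0.2882]
eef_rot: [0.688, 0.725, 0.0, 0.0]
ft_force: [0.7, 0.4, 2.0]
width: 0.0137
grip_force: 10.0
```

```bash
python3 - <<'E'
from h import *
np.set_printoptions(precision=2,suppress=True)
s=r.read_state(); print(s['ee_pos'],s['width'],s['ft_force']); M=R.from_quat(s['eef_rot']).as_matrix()
a=np.pi/2+np.arcsin((s['ee_pos'][0]-.633)/.145); print(a)
t=np.linspace(a,0,28); P=.145*np.c_[-np.cos(t)*np.cos(.05),-np.cos(t)*np.sin(.05),np.sin(t)]
print((np.diff(P,axis=0)@M)[:,1:]*100)
E
```

```text
[0.67 0.03 0.29] 0.013738093367693986 [0.67 0.44 2.02]
1.824160464639806
[[-0.96 -0.21]
 [-0.97 -0.15]
 [-0.98 -0.08]
 [-0.98 -0.02]
 [-0.98  0.05]
 [-0.97  0.11]
 [-0.96  0.18]
 [-0.95  0.24]
 [-0.93  0.31]
 [-0.91  0.37]
 [-0.88  0.43]
 [-0.85  0.49]
 [-0.81  0.55]
 [-0.77  0.6 ]
 [-0.73  0.65]
 [-0.69  0.7 ]
 [-0.64  0.74]
 [-0.59  0.78]
 [-0.53  0.82]
 [-0.48  0.86]
 [-0.42  0.89]
 [-0.36  0.91]
 [-0.29  0.93]
 [-0.23  0.95]
 [-0.17  0.97]
 [-0.1   0.97]
 [-0.03  0.98]]
```

Emit:
move_arm:
  targets:
    - [[0,-0.96,-0.2],[0,0,0],5]
    - [[0,-0.97,-0.15],[0,0,0],5]
    - [[0,-0.98,-0.08],[0,0,0],5]
    - [[0,-0.98,-0.02],[0,0,0],5]
    - [[0,-0.98,0.05],[0,0,0],5]
    - [[0,-0.97,0.11],[0,0,0],5]
    - [[0,-0.96,0.18],[0,0,0],5]
    - [[0,-0.95,0.24],[0,0,0],5]
    - [[0,-0.93,0.31],[0,0,0],5]
    - [[0,-0.91,0.37],[0,0,0],5]
    - [[0,0,0],[0,0,0],5]

```text
time: 57.75
ee_pos: [0.5726, 0.0269, 0.2795]
eef_rot: [0.688, 0.725, -0.0, -0.0]
ft_force: [0.1, 0.6, 0.0]
width: 0.014
grip_force: 10.0
```

Emit:
move_arm:
  targets:
    - [[0,-0.88,0.43],[0,0,0],5]
    - [[0,-0.85,0.49],[0,0,0],5]
    - [[0,-0.81,0.55],[0,0,0],5]
    - [[0,-0.77,0.6],[0,0,0],5]
    - [[0,-0.73,0.65],[0,0,0],5]
    - [[0,-0.69,0.7],[0,0,0],5]
    - [[0,-0.64,0.74],[0,0,0],5]
    - [[0,-0.59,0.78],[0,0,0],5]
    - [[0,0,0],[0,0,0],5]

```text
time: 58.88
ee_pos: [0.5133, 0.0239, 0.2298]
eef_rot: [0.688, 0.725, -0.0, -0.0]
ft_force: [-1.4, 0.8, -2.2]
width: 0.0135
grip_force: 10.0
```

Emit:
move_arm:
  targets:
    - [[0,-0.53,0.82],[0,0,0],5]
    - [[0,-0.48,0.86],[0,0,0],5]
    - [[0,-0.42,0.89],[0,0,0],5]
    - [[0,-0.36,0.91],[0,0,0],5]
    - [[0,-0.29,0.93],[0,0,0],5]
    - [[0,-0.23,0.95],[0,0,0],5]
    - [[0,-0.17,0.97],[0,0,0],5]
    - [[0,-0.1,0.97],[0,0,0],5]
    - [[0,0,0],[0,0,0],5]

```text
time: 60.0
ee_pos: [0.488, 0.0226, 0.1568]
eef_rot: [0.688, 0.726, -0.0, -0.0]
ft_force: [-0.3, 0.2, -1.1]
width: 0.0134
grip_force: 10.0
```

Emit:
move_arm:
  targets:
    - [[0,-0.03,0.5],[0,0,0],5]
    - [[0,0,0.4],[0,0,0],5]
    - [[0,0,0.2],[0,0,0],5]
    - [[0,0,0],[0,0,0],5]

```text
time: 60.5
ee_pos: [0.4877, 0.0226, 0.1464]
eef_rot: [0.688, 0.725, -0.0, -0.0]
ft_force: [-1.8, 0.5, -1.8]
width: 0.0131
grip_force: 10.0
```

Emit:
move_arm:
  targets:
    - [[0,0,0.2],[0,0,0],5]
    - [[0,0,0.1],[0,0,0],5]
    - [[0,0,0],[0,0,0],5]

```text
time: 60.88
ee_pos: [0.4878, 0.0225, 0.1444]
eef_rot: [0.688, 0.725, -0.0, 0.0]
ft_force: [-7.9, -0.1, 13.6]
width: 0.0138
grip_force: 10.0
```

The frame is shut, at its stop. I'll release it, rise and go above the lever.

Emit:
move_arm:
  targets:
    - [[0,0,-0.3],[0,0,0],69]
    - [[0,0,0],[0,0,0],69]
    - [[0,0,0],[0,0,0],69]
    - [[0,0,0],[0,0,0],69]
    - [[0,0,-3.7],[0,0,0],69]
    - [[0,0,-3.7],[0,0,0],69]
    - [[0,0,-3.7],[0,0,0],69]
    - [[0,0,-3.7],[0,0,0],69]
    - [[0,0,-3.7],[0,0,0],69]
    - [[-3.32,0.93,0],[0,0,0],69]
    - [[-3.32,0.93,0],[0,0,0],69]
    - [[-3.32,0.93,0],[0,0,0],69]
    - [[-3.32,0.93,0],[0,0,0],69]
    - [[-3.32,0.93,0],[0,0,0],69]
    - [[-3.32,0.93,0],[0,0,0],69]
    - [[0,0,0],[0,0,0],69]
    - [[0,0,0],[0,0,0],69]

```text
time: 63.0
ee_pos: [0.554, -0.1727, 0.3313]
eef_rot: [0.688, 0.726, 0.0, -0.0]
ft_force: [0.7, 0.8, -0.4]
width: 0.0599
grip_force: 0.0
```

```bash
python3 - <<'E'
from h import *
np.set_printoptions(precision=4,suppress=True)
shot('wrist','w11'); shot('side','s3'); s=r.read_state(); b=R.from_quat(s['eef_rot']).apply([.003,.003,0]); print(s['ee_pos'],s['width'])
print('tip',proj('w11',b+[.558,-.174,.263]),'axis',proj('w11',b+[.5458,-.146,.208]))
i=cv2.resize(cv2.imread('pics/w11.png')[120:300,230:430],(500,450),interpolation=cv2.INTER_CUBIC)
j=cv2.resize(cv2.imread('pics/s3.png')[190:340,250:350],(300,450),interpolation=cv2.INTER_CUBIC)
cv2.imwrite('pics/c10.png',np.hstack([i,j]))
E
```

```text
[ 0.554  -0.1722  0.3317] 0.06033609654662152
tip (np.float64(332.0208773003065), np.float64(256.7949522747087)) axis (np.float64(316.4552232393884), np.float64(200.7786631223418))
```

View pics/c10.png

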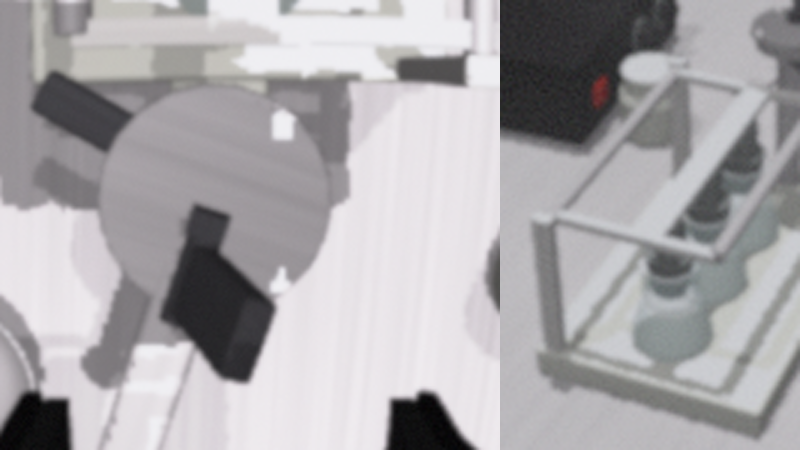

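The frame is shut over three seated stoppers. The paddle's top is at pixel (329,256), against a prediction of (332,257), so I'll straddle it and push it clockwise.

Emit:
move_arm:
  targets:
    - [[0,0,2.3],[0,0,0],69]
    - [[0,0,2.3],[0,0,0],69]
    - [[0,0,2.3],[0,0,0],69]
    - [[0,0,2.3],[0,0,0],69]
    - [[0.18,-0.57,0],[0,0,0],69]
    - [[0.18,-0.57,0],[0,0,0],69]
    - [[0.18,-0.57,0],[0,0,0],69]
    - [[0.18,-0.57,0],[0,0,0],69]
    - [[0.18,-0.57,0],[0,0,0],69]
    - [[0.18,-0.57,0],[0,0,0],69]
    - [[0.18,-0.57,0],[0,0,0],69]
    - [[0.18,-0.57,0],[0,0,0],69]
    - [[0,0,0],[0,0,0],69]

```text
time: 64.72
ee_pos: [0.5082, -0.1614, 0.2398]
eef_rot: [0.688, 0.725, 0.001, 0.001]
ft_force: [5.9, 0.7, 0.2]
width: 0.0598
grip_force: 2.9
```

Emit:
move_arm:
  targets:
    - [[-0.2,0.9,0],[0,0,0],69]
    - [[0,0,-3],[0,0,0],69]
    - [[0,0,-3],[0,0,0],69]
    - [[0,0,-3.2],[0,0,0],69]
    - [[-2,0,0],[0,0,0],69]
    - [[-2,0,0],[0,0,0],69]
    - [[0,0,0],[0,0,0],69]

```text
time: 65.6
ee_pos: [0.5181, -0.2056, 0.3297]
eef_rot: [0.69, 0.724, -0.0, -0.001]
ft_force: [0.7, 0.0, 0.2]
width: 0.0599
grip_force: 0.0
```

```bash
cat > chk.py <<'E'
from h import *
import sys
np.set_printoptions(precision=3,suppress=True)
f=sys.argv[1]; shot('wrist',f); s=r.read_state(); b=R.from_quat(s['eef_rot']).apply([.003,.003,0]); print(s['ee_pos'])
g=cv2.cvtColor(cv2.imread('pics/'+f+'.png'),cv2.COLOR_BGR2GRAY)
ax=np.array([.5458,-.146,.208])
n,l,st,ce=cv2.connectedComponentsWithStats(((g<90)&(np.arange(480)[:,None]<275)).astype(np.uint8))
for k in range(1,n):
    if st[k,4]>150: print('dark',st[k],ce[k],(atz(f,*ce[k],.235)-b-ax)[:2]*1000)
print('axis',proj(f,ax+b))
for rt in (-.45,-.3,-.15):
    d=np.array([np.sin(rt+.05),-np.cos(rt+.05),0]); t=np.array([np.cos(rt+.05),np.sin(rt+.05),0]); p=ax+.024*d
    for sg in(-1,1): print(rt,sg,'mid',proj(f,b+p+[0,0,.003+.033*.94]+sg*.0113*t),'tip',proj(f,b+p+[0,0,.055]+sg*.0188*t))
    q=ax+.10*d; print('  handle at 100mm',proj(f,b+q))
E
python3 chk.py w12
```

```text
[ 0.518 -0.204  0.33 ]
dark [ 60   0  16 138 391] [66.859 76.192] [-243.839   70.963]
dark [ 532    0  108   77 2675] [607.713  21.611] [208.908 152.561]
dark [   0   26   45   93 3432] [19.181 71.597] [-305.239   84.807]
dark [420 113  38  15 351] [439.037 120.974] [47.496 33.797]
dark [286 122  42  23 424] [307.38  132.123] [-44.266  18.844]
dark [  506   157   134   118 13566] [575.019 221.049] [180.019 -29.705]
dark [ 322  169   49   42 1324] [344.366 189.63 ] [-16.863 -19.824]
dark [455 190  19  41 361] [462.476 207.38 ] [ 71.23  -26.892]
axis (np.float64(365.7442297710499), np.float64(161.24077709052892))
-0.45 -1 mid (np.float64(340.8880950313211), np.float64(187.48462028179625)) tip (np.float64(331.6750941662082), np.float64(185.89900629817737))
-0.45 1 mid (np.float64(370.5011098210005), np.float64(201.97511505864404)) tip (np.float64(385.13406004786646), np.float64(212.07701868325165))
  handle at 100mm (np.float64(309.7309685859813), np.float64(273.5943992260452))
-0.3 -1 mid (np.float64(344.8837195368599), np.float64(191.7350288177475)) tip (np.float64(335.3962973008579), np.float64(192.20553416268933))
-0.3 1 mid (np.float64(376.24166819313814), np.float64(201.649591900619)) tip (np.float64(391.98645224422245), np.float64(210.10354620851456))
  handle at 100mm (np.float64(326.91766260677343), np.float64(279.91465869879625))
-0.15 -1 mid (np.float64(349.45385635128815), np.float64(195.33536770784326)) tip (np.float64(339.99886016700486), np.float64(197.8681011554495))
-0.15 1 mid (np.float64(381.8623022426892), np.float64(200.47952634801317)) tip (np.float64(398.4676426165656), np.float64(207.14284144928635))
  handle at 100mm (np.float64(344.7421292528295), np.float64(283.66101517432867))
```

The lever blob at (344,190) matches the tighten side with the handle at about −0.31. I'll take the grip at (.508,−.290).

Emit:
move_arm:
  targets:
    - [[-2.9,-0.5,0],[0,0,0],69]
    - [[-2.9,-0.5,0],[0,0,0],69]
    - [[-2.8,-0.4,0],[0,0,0],69]
    - [[0,0,0],[0,0,0],69]
    - [[0,0,3.6],[0,0,0],69]
    - [[0,0,3.6],[0,0,0],69]
    - [[0,0,3.6],[0,0,0],69]
    - [[0,0,0],[0,0,0],69]
    - [[0,0,0],[0,0,0],10]
    - [[0,0,0],[0,0,0],10]
    - [[0,0,0],[0,0,0],10]
    - [[0,0,0],[0,0,0],10]
    - [[0,0,0],[0,0,0],10]
    - [[0,0,0],[0,0,0],10]
  grip_force: 15

```text
time: 67.4
ee_pos: [0.5094, -0.29, 0.2237]
eef_rot: [0.688, 0.725, -0.0, 0.0]
ft_force: [-1.4, -1.2, 1.9]
width: 0.0236
grip_force: 15.0
```

```bash
sed -i 's/ax=(.547,-.143)/ax=(.546,-.1455)/' arc.py; python3 arc.py .74 14
```

```text
ratchet -0.298028071558855 radius 0.14902043539459559 0.0236072660150507 [-1.42 -1.17  1.9 ]
[[-0.29  1.07]
 [-0.21  1.09]
 [-0.13  1.1 ]
 [-0.04  1.1 ]
 [ 0.04  1.1 ]
 [ 0.12  1.1 ]
 [ 0.2   1.09]
 [ 0.28  1.07]
 [ 0.36  1.04]
 [ 0.43  1.02]
 [ 0.51  0.98]
 [ 0.58  0.94]
 [ 0.65  0.89]
 [ 0.71  0.84]]
```

Emit:
move_arm:
  targets:
    - [[-0.29,1.07,0],[0,0,0],10]
    - [[-0.21,1.09,0],[0,0,0],10]
    - [[-0.13,1.1,0],[0,0,0],10]
    - [[-0.04,1.1,0],[0,0,0],10]
    - [[0.04,1.1,0],[0,0,0],10]
    - [[0.12,1.1,0],[0,0,0],10]
    - [[0.2,1.09,0],[0,0,0],10]
    - [[0.28,1.07,0],[0,0,0],10]
    - [[0.36,1.04,0],[0,0,0],10]
    - [[0.43,1.02,0],[0,0,0],10]
    - [[0.51,0.98,0],[0,0,0],10]
    - [[0.58,0.94,0],[0,0,0],10]
    - [[0.65,0.89,0],[0,0,0],10]
    - [[0.71,0.84,0],[0,0,0],10]
    - [[0,0,0],[0,0,0],10]

```text
time: 69.28
ee_pos: [0.653, -0.2487, 0.2234]
eef_rot: [0.688, 0.726, 0.001, 0.0]
ft_force: [1.9, -0.2, 3.0]
width: 0.0233
grip_force: 15.0
```

```bash
python3 arc.py -.74 20
```

```text
ratchet 0.753556612108055 radius 0.14861974402784137 0.023292904156609378 [ 1.86 -0.17  3.  ]
[[-0.73 -0.84]
 [-0.66 -0.89]
 [-0.59 -0.94]
 [-0.52 -0.98]
 [-0.45 -1.02]
 [-0.37 -1.05]
 [-0.29 -1.07]
 [-0.21 -1.09]
 [-0.13 -1.1 ]
 [-0.04 -1.11]
 [ 0.04 -1.11]
 [ 0.12 -1.1 ]
 [ 0.2  -1.09]
 [ 0.28 -1.07]
 [ 0.36 -1.05]
 [ 0.44 -1.02]
 [ 0.51 -0.98]
 [ 0.59 -0.94]
 [ 0.66 -0.9 ]
 [ 0.72 -0.84]]
```

Emit:
move_arm:
  targets:
    - [[-0.73,-0.84,0],[0,0,0],10]
    - [[-0.66,-0.89,0],[0,0,0],10]
    - [[-0.59,-0.94,0],[0,0,0],10]
    - [[-0.52,-0.98,0],[0,0,0],10]
    - [[-0.45,-1.02,0],[0,0,0],10]
    - [[-0.37,-1.05,0],[0,0,0],10]
    - [[-0.29,-1.07,0],[0,0,0],10]
    - [[-0.21,-1.09,0],[0,0,0],10]
    - [[-0.13,-1.1,0],[0,0,0],10]
    - [[-0.04,-1.11,0],[0,0,0],10]
    - [[0.04,-1.11,0],[0,0,0],10]
    - [[0.12,-1.1,0],[0,0,0],10]
    - [[0.2,-1.09,0],[0,0,0],10]

```text
time: 70.9
ee_pos: [0.5192, -0.2939, 0.2231]
eef_rot: [0.689, 0.725, 0.0, 0.0]
ft_force: [4.1, -2.6, -0.3]
width: 0.0234
grip_force: 15.0
```

Emit:
move_arm:
  targets:
    - [[0.28,-1.07,0],[0,0,0],10]
    - [[0.36,-1.05,0],[0,0,0],10]
    - [[0.44,-1.02,0],[0,0,0],10]

```text
time: 71.28
ee_pos: [0.4872, -0.2839, 0.2231]
eef_rot: [0.688, 0.725, -0.0, -0.0]
ft_force: [4.6, -0.6, -3.2]
width: 0.0236
grip_force: 15.0
```

Emit:
move_arm:
  targets:
    - [[0.51,-0.98,0],[0,0,0],10]
    - [[0.59,-0.94,0],[0,0,0],10]

```text
time: 71.53
ee_pos: [0.4676, -0.2736, 0.2232]
eef_rot: [0.688, 0.725, -0.0, -0.0]
ft_force: [5.8, -2.6, -6.6]
width: 0.0231
grip_force: 15.0
```

Emit:
move_arm:
  targets:
    - [[0.66,-0.9,0],[0,0,0],10]
    - [[0.72,-0.84,0],[0,0,0],10]
    - [[0,0,0],[0,0,0],10]

```text
time: 71.9
ee_pos: [0.4508, -0.2613, 0.2235]
eef_rot: [0.688, 0.726, 0.0, 0.002]
ft_force: [11.8, -5.6, -10.7]
width: 0.0237
grip_force: 15.0
```

```bash
python3 arc.py .74 20
```

```text
ratchet -0.7381926622580626 radius 0.14995540718747397 0.023716910822575748 [ 11.82  -5.58 -10.65]
[[-0.72  0.84]
 [-0.65  0.9 ]
 [-0.59  0.94]
 [-0.51  0.98]
 [-0.44  1.02]
 [-0.36  1.05]
 [-0.29  1.07]
 [-0.21  1.09]
 [-0.12  1.1 ]
 [-0.04  1.11]
 [ 0.04  1.11]
 [ 0.12  1.1 ]
 [ 0.2   1.09]
 [ 0.28  1.07]
 [ 0.36  1.05]
 [ 0.44  1.02]
 [ 0.51  0.98]
 [ 0.58  0.94]
 [ 0.65  0.9 ]
 [ 0.71  0.85]]
```

Resistance rises at the end of the stroke. I'll click back and do a second stroke to be sure.

Emit:
move_arm:
  targets:
    - [[-0.72,0.84,0],[0,0,0],10]
    - [[-0.65,0.9,0],[0,0,0],10]
    - [[-0.59,0.94,0],[0,0,0],10]
    - [[-0.51,0.98,0],[0,0,0],10]
    - [[-0.44,1.02,0],[0,0,0],10]
    - [[-0.36,1.05,0],[0,0,0],10]
    - [[-0.29,1.07,0],[0,0,0],10]
    - [[-0.21,1.09,0],[0,0,0],10]
    - [[-0.12,1.1,0],[0,0,0],10]
    - [[-0.04,1.11,0],[0,0,0],10]
    - [[0.04,1.11,0],[0,0,0],10]
    - [[0.12,1.1,0],[0,0,0],10]
    - [[0,0,0],[0,0,0],10]

```text
time: 73.53
ee_pos: [0.5765, -0.2919, 0.2236]
eef_rot: [0.688, 0.726, 0.001, 0.001]
ft_force: [0.7, -3.1, 2.5]
width: 0.0235
grip_force: 15.0
```

Emit:
move_arm:
  targets:
    - [[-0.12,-1.1,0],[0,0,0],10]
    - [[-0.04,-1.11,0],[0,0,0],10]
    - [[0.04,-1.11,0],[0,0,0],10]
    - [[0.12,-1.1,0],[0,0,0],10]

```text
time: 74.03
ee_pos: [0.5303, -0.2951, 0.2235]
eef_rot: [0.689, 0.725, -0.0, 0.001]
ft_force: [6.2, -3.5, -1.2]
width: 0.0234
grip_force: 15.0
```

Emit:
move_arm:
  targets:
    - [[0.21,-1.09,0],[0,0,0],10]
    - [[0.29,-1.07,0],[0,0,0],10]

```text
time: 74.28
ee_pos: [0.5098, -0.2923, 0.2236]
eef_rot: [0.689, 0.725, 0.001, 0.002]
ft_force: [14.4, -10.8, -7.8]
width: 0.0237
grip_force: 15.0
```

Emit:
move_arm:
  targets:
    - [[0.36,-1.0,0],[0,0,0],10]
    - [[0,0,0],[0,0,0],10]

```text
time: 74.53
ee_pos: [0.5, -0.2895, 0.2238]
eef_rot: [0.689, 0.725, 0.001, 0.003]
ft_force: [15.5, -10.3, -9.1]
width: 0.0233
grip_force: 15.0
```

Emit:
move_arm:
  targets:
    - [[-0.3,0.8,0],[0,0,0],10]
    - [[0,0,0],[0,0,0],69]
    - [[0,0,0],[0,0,0],69]
    - [[0,0,0],[0,0,0],69]
    - [[0,0,-3.6],[0,0,0],69]
    - [[0,0,-3.6],[0,0,0],69]
    - [[0,0,-3.6],[0,0,0],69]
    - [[2.9,0.3,0],[0,0,0],69]
    - [[2.9,0.3,0],[0,0,0],69]
    - [[2.8,0.3,0],[0,0,0],69]
    - [[0,0,0],[0,0,0],69]
    - [[0,0,0],[0,0,0],69]

```text
time: 76.03
ee_pos: [0.5109, -0.204, 0.3308]
eef_rot: [0.688, 0.725, -0.001, -0.0]
ft_force: [-0.7, -0.5, 0.0]
width: 0.0601
grip_force: 0.0
```

```bash
python3 chk.py w13; python3 - <<'E'
from h import *
s=r.read_state(); b=R.from_quat(s['eef_rot']).apply([.003,.003,0])
for t in (0,.1,.2,.3,.5):
    a=t+.05+np.pi/2; d=np.array([np.cos(a),np.sin(a),0]); print(t,[np.round(proj('w13',b+np.array([.5458,-.146,.18])+k*d)) for k in(.045,.068)])
g=cv2.cvtColor(cv2.imread('pics/w13.png'),cv2.COLOR_BGR2GRAY); print(g[100:165:8,310:400:5])
E
```

```text
[ 0.511 -0.204  0.331]
dark [ 64   0  16 137 333] [70.243 77.294] [-248.005   70.285]
dark [ 536    0  104   72 2684] [605.49   20.405] [199.198 155.776]
dark [   0   24   49   94 3746] [20.737 70.434] [-311.339   86.097]
dark [425 115  39  15 353] [445.249 123.215] [45.211 34.61 ]
dark [ 348  167   35   56 1325] [364.857 196.485] [ -9.276 -22.411]
dark [  509   166   131   109 12947] [576.888 222.307] [176.362 -28.525]
dark [459 191  18  42 366] [466.464 209.432] [ 67.978 -26.486]
axis (np.float64(374.7835439052367), np.float64(163.8290394778786))
-0.45 -1 mid (np.float64(351.25275591120493), np.float64(190.12868306065187)) tip (np.float64(343.1289104740273), np.float64(188.7848871906153))
-0.45 1 mid (np.float64(380.39889703073345), np.float64(204.6621505180956)) tip (np.float64(395.6430589952745), np.float64(215.0047800263838))
  handle at 100mm (np.float64(318.14847955638004), np.float64(275.148421779315))
-0.3 -1 mid (np.float64(355.173518251546), np.float64(194.3716233217827)) tip (np.float64(346.7597603062264), np.float64(195.06786796550912))
-0.3 1 mid (np.float64(386.0631130
[... 773 characters left out ...]
]), array([332.,  91.])]
[[203 227 236 236 236 236 236 236 235 236  95 110 107 110 232 235 236 235]
 [199 217 218 212 170 168 157 153 148 168  80 110 108 109 191 190 195 193]
 [236 236 236 236 237 231 157 154 173 237 100 100 141 141 230 235 236 236]
 [228 232 236 199 155 155 155 152 220 236 236 237 236 237 237 236 237 232]
 [116 120 118 118 120 132 224 237 237 237 237 236 237 237 236 237 237 236]
 [145 143 117 119 119 162 166 186 193 237 237 236 237 237 237 237 237 237]
 [119 119 118 117 150 160 159 159 159 220 237 237 237 237 237 237 236 236]
 [146 144 118 115 161 163 160 161 161 237 237 238 237 237 238 237 237 237]
 [146 144 118 117 161 161 160 159 225 237 236 220 196 200 231 237 237 234]]
```

```bash
python3 - <<'E'
from h import *
np.set_printoptions(precision=4,suppress=True)
from scipy.optimize import brentq
for f,c0,rows in (('w1',340,range(122,148,3)),('w13',369,range(84,112,3))):
    g=cv2.GaussianBlur(cv2.cvtColor(cv2.imread('pics/'+f+'.png'),cv2.COLOR_BGR2GRAY),(3,3),0); P=[]
    for v in rows:
        m=[u for u in range(c0-20,c0+20) if g[v,u]<135]
        if m: P.append(atz(f,np.mean(m),v,.18)[:2]); print(f,v,min(m),max(m),P[-1])
    P=np.array(P); k=np.polyfit(P[:,1],P[:,0],1); print('angle',-np.arctan(k[0])-.05)
E
```

```text
w1 122 328 347 [ 0.5426 -0.0805]
w1 125 330 347 [ 0.5436 -0.083 ]
w1 128 330 347 [ 0.5437 -0.0855]
w1 131 330 347 [ 0.5438 -0.088 ]
w1 134 330 347 [ 0.5439 -0.0906]
w1 137 329 347 [ 0.5436 -0.0931]
w1 140 330 348 [ 0.5446 -0.0956]
w1 143 330 348 [ 0.5447 -0.0981]
w1 146 330 348 [ 0.5448 -0.1006]
angle 0.04124048861366074
w13 84 360 376 [ 0.543  -0.0763]
w13 87 360 377 [ 0.5436 -0.0789]
w13 90 359 377 [ 0.5433 -0.0815]
w13 93 359 377 [ 0.5434 -0.0841]
w13 96 360 377 [ 0.544  -0.0866]
w13 99 360 377 [ 0.5441 -0.0892]
w13 102 360 377 [ 0.5442 -0.0918]
w13 105 358 377 [ 0.5435 -0.0944]
w13 108 358 377 [ 0.5437 -0.097 ]
w13 111 360 377 [ 0.5446 -0.0995]
angle -0.005924429029867229
```

The tongue angle matches the start picture within 0.05 rad, so the bolt is tight. I'll verify the lever's lean by fitting its outline.

```bash
python3 - <<'E'
from h import *
from scipy.optimize import minimize
ax=np.array([.5458,-.146,.211])
rot={'w1':(.5335,-.1737),'w2':0,'w11':0,'w12':0,'w13':0}
for f,c,win in (('w1',(328,242),60),('w2',(300,240),60),('w11',(320,240),60),('w12',(345,190),60),('w13',(365,196),60)):
    g=cv2.cvtColor(cv2.imread('pics/'+f+'.png'),cv2.COLOR_BGR2GRAY); D=(g<85)&(np.arange(480)[:,None]<275)
    n,l,st,ce=cv2.connectedComponentsWithStats(D.astype(np.uint8)); k=min(range(1,n),key=lambda k:np.hypot(*(ce[k]-c))+1e4*(st[k,4]<400)); D=l==k
    best=(0,)
    # camera axes: bias b in tool axes ; tool y = +x, tool x=+y here
    for rt in np.arange(-.5,.3,.05):
        for le in np.arange(-.45,.46,.05):
            d=np.array([np.sin(rt+.05),-np.cos(rt+.05),0]); t=np.array([np.cos(rt+.05),np.sin(rt+.05),0]); up=np.cos(le)*np.array([0,0,1])+np.sin(le)*t; sd=np.cos(le)*t-np.sin(le)*np.array([0,0,1])
            pts=np.array([proj(f,ax+[.003,.003,0]+d*(.024+x)+sd*y+up*h) for x in(-.012,.012) for y in(-.005,.005) for h in(.005,.055)],np.float32)
            m=cv2.fillConvexPoly(np.zeros(g.shape,np.uint8),cv2.convexHull(pts).astype(int),1)>0
            s=(m&D).sum()/(m|D).sum()
            if s>best[0]: best=(round(s,3),round(rt,2),round(le,2))
    print(f,ce[k],best)
E
```

```text
w1 [333.97320261 238.04313725] (np.float64(0.782), np.float64(0.05), np.float64(-0.3))
w2 [298.85782748 241.88178914] (np.float64(0.725), np.float64(0.05), np.float64(0.25))
w11 [316.28884935 239.69395018] (np.float64(0.776), np.float64(-0.35), np.float64(0.3))
w12 [344.28615623 189.7733952 ] (np.float64(0.838), np.float64(-0.35), np.float64(-0.35))
w13 [364.85496183 196.64045802] (np.float64(0.76), np.float64(-0.0), np.float64(-0.35))
```

```bash
python3 -c "
from bench import r
print(r.close_job())"
```

```text
the job is handed in; nothing more can be done
None
```

I handed the job in at about 76 s. By camera and contact checks all three stoppers are home in the necks, the frame is shut, the bolt is tight and the lever leans to tighten; the judge's verdict was not shown.

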